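# Set the straightedge clamp to a sliding fit

## Robot

A 6-joint arm with a two-finger parallel gripper is mounted at the origin on a cart in front of the work surface, level with it; the furniture and walls round the work are solid. World frame = base frame: x ahead of the robot, y to its left, z up, the work surface at z = 0. Lengths are in m, angles in rad, forces in N, time in s.
With the tool pointing down it reaches from about 0.4 to 0.825 m from the base axis. Payload 7 kg.
Tool frame: the origin (TCP) lies between the finger pads; the fingertips stand 11 mm ahead of it and the grasp point (between the pads) lies 8 mm behind it; x points along the fingers, z is the direction in which the jaws open and shut, and the axes are right-handed (so a half turn about x gives the same grasp; the last joint's range is limited). The gripper opens to 88 mm and grips with 3 to 60 N. Pads are 19 mm wide; open, the fingers measure 130 mm over their backs; the gripper's body (78 mm by 193 mm) begins 47 mm behind the grasp point.
Start: joints at [-0.966, 0.359, 0.012, 0, -1.224, -0.288], TCP at [0.21, -0.641, 0.213] pointing down, gripper open.
Joint ranges: [-3.07, 3.07], [-1.43, 2.12], [-1.02, 1.25], [-3.03, 1.67], [-3.05, -0], [-3.03, 3.03]. Speed limits (rad/s): [2.39, 2.39, 3.01, 3.14, 3.14, 3.14].

## Interface

Orientations are given as [roll, pitch, yaw] about the fixed x, y, z axes, in that order (R = Rz(yaw) Ry(pitch) Rx(roll)).
In Python, from station import arm gives the robot as it stands.
- The arm moves only by the tool jog_arm, never from a script. Its argument "motion" is a list of rows, each an object of numbers: "dx", "dy", "dz": the shift along the tool's x, y, z in m; "twist": the turn about the tool's x in degrees. In form: [{"dx": .., "dy": .., "dz": .., "twist": ..}, ...]. A call has 1 to 20 rows; each row is the pose to reach, as a shift and turn from the pose commanded when the call began, along the tool's axes at that moment; what a row does not reach only later rows make up. A row lasts 1/12 s, in which the tool goes at most 41.7 mm and 7.16 degrees, less where a joint would pass 70% of its speed; a pose out of reach is approached as far as the arm can. A call with a gripper value outside its range is refused whole. "gripper" is the finger opening in m, from 0 to 0.0876, set as the call begins (left out, the last holds). The fingers move at their own pace and stop on an object; "newtons" is the grip in N (left out, the last holds). Time passes only in rows, so rows that repeat a pose let the fingers close. It gives the time, the measured TCP pose, the force and the opening at its end, in the units of the state.
- arm.get_state(): the state, without advancing time (a new reading comes with each control period).
- arm.grab_frame(name): name is "scene" or "top" or "wrist"; returns the picture (400x640x3 uint8, red, green, blue); there is no depth.
- arm.camera_model(name): a dict with "camera_matrix" (3x3 intrinsics, pixels), "k1" (the pictures are not rectified: a ray, as slopes to the right and down, at radius r is drawn at 1 + k1 r^2 times it, then the intrinsics apply), "eye" and "attitude" of the camera in the world. Camera axes: x right, y down, z forward; pixel columns grow to the right and rows downward; lengths in m; the calibration is good to about 2 mm. A picture is of the moment at which its call begins: read the wrist's pose just before it. camera_model takes no time and is no camera call; for the wrist camera it gives the pose at the moment of the call.
- arm.job_done(): hands the job in, once; it reports no verdict.
The state is a dict: "t": time; "q": joint angles; "qd": joint speeds; "joint_efforts": joint torques, N m; "eef_pos": TCP position; "ee_rot": TCP orientation; "force": force on the tool from outside, world axes, zero at the start; "moment": the same for the moment, N m; "width": finger opening in m.
Only numpy, scipy, OpenCV 4.12 (cv2) and the standard library are available. Lean on these libraries where they do the work, as an engineer would, in place of code of your own. Each camera call takes 0.05 s, during which the arm holds its last target.

## Task

Lay the aluminium straightedge flat on the bench with its long working edge (the one away from its upright grip rib) flush against the front face of the fence block, centred along the block and with its blade passing under the clamp strap. Then screw the knurled nut down clockwise until it bottoms out and back it off a quarter turn, so that the straightedge stays a sliding fit. Finish while still holding the nut between the fingers; leave the straightedge flush and do not disturb the other things on the bench.

Things in the scene. Friction and masses are not known exactly. Their poses are not given: they have to be found in the camera images.
- fence: Fence block fixed to the bench: aluminium bar 36 (x) x 130 (y) x 11 (z) mm, origin at the centre of its underside. Its front face, at own x = -18 mm, looks along own -x, roughly to the robot. Near its +y end, at own (x, y) = (-4, +50) mm, a fixed 8 mm threaded stud rises to 58 mm above the bench and carries the clamp strap and, on top of that, the knurled nut.
- strap_tip (a point): Middle of the strap's end, at its underside. The clamp strap is a steel bar 18 mm wide (block's y) and 5 mm thick on the stud; it sticks out 10 mm beyond the block's front face. It does not rotate; it rises with the nut: underside 11 mm above the bench when the nut is bottomed, 12.3 to 13.2 mm at the start, so the 8 mm blade slides in under it from the front.
- nut_centre (a point): On the axis of the knurled steel nut, in the middle of its grip: a round 30 mm in diameter and 28 mm high (14 mm above and below this point), over a neck 19 mm in diameter and 6 mm high that sits on the strap. The point is 36 mm above the bench when bottomed and climbs 4 mm a turn as the nut is loosened. Its x axis turns with the nut (a dark dimple on top marks it).
- clamp_nut (a joint): Angle of the knurled nut on its stud, in rad: 0 = bottomed out (hard stop), growing as it is unscrewed (counterclockwise from above); pi/2 = a quarter turn backed off. Starts between 2.1 and 3.4; upper stop 6.0. It turns stiffly (about 0.08 N m), stays where it is left and does not move under a push from above.
- straightedge_rib (a point): Centre of the upright grip rib of the loose straightedge (aluminium, about 0.2 kg). Blade 46 (x) x 180 (y) x 8 (z) mm, flat on the bench; rib 10 (x) x 50 (y) mm, from 8 to 36 mm above the underside. This point: 22 mm above the underside, half-way along. The working edge is the long edge on the own +x side, 38 mm from here; the other long edge is 8 mm away on -x.
- straightedge_edge (a point): Middle of the straightedge's working edge, 4 mm above its underside, with the straightedge's axes: x points out of the edge, y along it.
- bottle_near: Bystander, not to be disturbed: small amber bottle with a screw cap, 23 x 23 x 52 mm, standing on the near side; origin at the centre of its underside, z up.
- lens_back: Bystander, not to be disturbed: black lens in a ring mount, 21 x 36 x 31 mm, behind the fence block; origin at the centre of its underside, z up.
- fork_left: Bystander, not to be disturbed: flat black clamping fork, 60 x 28 x 10 mm, to the left in front; origin at the centre of its underside, z up.
- post_holder_back: Bystander, not to be disturbed: black post holder with a side thumbscrew, 25 x 41 x 40 mm, standing behind the fence block; origin at the centre of its underside, z up.
There are look-alikes about, which are no part of the job. Leave any red look-alike of the fence alone.

How it is judged:
By the outcome, as a careful person would: the job done as asked, in the order asked, and still so for the second after the job is handed in, while the arm keeps its last pose, push and grip.
It also fails if it takes over 66 s, if anything falls off the work surface, if the arm or the gripper's body presses on something with over 40 N, if the wrist force passes 120 N, or if a joint passes its speed limit or range.

## Working session

There is one attempt and no reset: what is moved stays moved. The work goes in short steps, Python scripts to look and compute and a tool call to move; the robot and the scene stay as the last step left them, time stands still between calls to the robot, and variables do not carry over. Pictures are saved under pics/ and viewed, and the job is handed in when it is done.

Besides the shell and the picture viewer there is one more tool, called as a command line: name --argument value ..., lists and objects as JSON in quotes. jog_arm: Moves the arm, as the interface text tells. Its arguments: {"type":"object","properties":{"motion":{"type":"array"},"gripper":{"type":"number"},"newtons":{"type":"number"}},"required":["motion"]}

```bash
ls; mkdir -p pics; python3 - <<'E'
from station import arm
import cv2
s=arm.get_state();print(s)
for n in("scene","top"):
    f=arm.grab_frame(n);cv2.imwrite(f"pics/{n}0.png",f[:,:,::-1]);print(arm.camera_model(n))
E
```

```text
pics
{'t': 0.0, 'q': array([-9.65921092e-01,  3.59378134e-01,  1.10343420e-02, -3.16553122e-04,
       -1.22410018e+00, -2.88063813e-01]), 'qd': array([-5.33567999e-04, -4.00009964e-05,  1.14032761e-03, -6.68735824e-05,
        5.57067754e-04,  7.98887871e-04]), 'joint_efforts': array([ 2.50460238e-03, -5.82711482e+01,  2.93062466e+01,  6.99718729e+00,
        6.91790512e-03, -9.12208907e-05]), 'eef_pos': array([ 0.21006035, -0.64093445,  0.21222375]), 'ee_rot': array([0.10940546, 1.56912202, 1.9969054 ]), 'force': array([ 0.37659338, -0.51090618,  0.05065147]), 'moment': array([-0.02856925,  0.0191901 ,  0.02121545]), 'width': 0.0876791794681955}
{'camera_matrix': array([[425.64993071,   0.        , 318.10381801],
       [  0.        , 425.64993071, 203.90380138],
       [  0.        ,   0.        ,   1.        ]]), 'k1': 0.013431944763169057, 'eye': array([-0.29538134,  0.51468381,  0.48817948]), 'attitude': array([-2.00131374,  0.01548383, -2.10932165])}
{'camera_matrix': array([[417.22995802,   0.        , 318.36045308],
       [  0.        , 417.22995802, 200.87811541],
       [  0.        ,   0.        ,   1.        ]]), 'k1': 0.022910937906568746, 'eye': array([0.47043416, 0.00215449, 1.16950148]), 'attitude': array([-3.07894173,  0.00942398, -1.59446531])}
```

View pics/scene0.png

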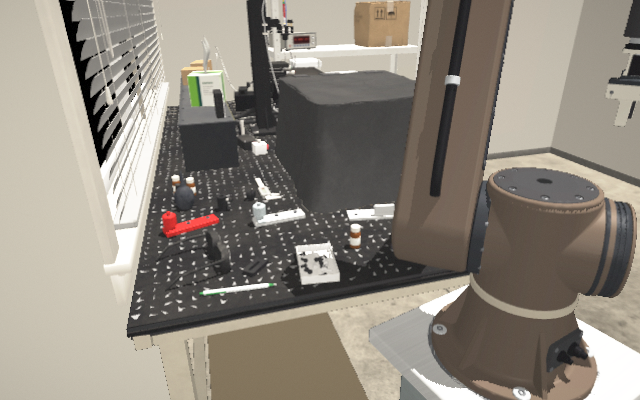

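View pics/top0.png

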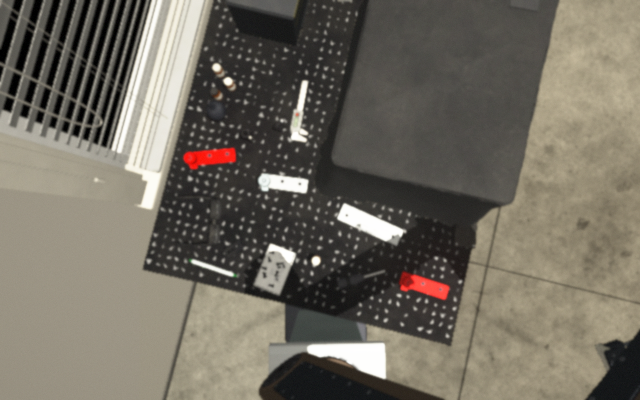

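```bash
cat > h.py <<'E'
import numpy as np, cv2
from scipy.spatial.transform import Rotation as R
from station import arm
def cam(n):
    m=arm.camera_model(n); return m
def ray(m,u,v):
    K=m['camera_matrix'];x=(u-K[0,2])/K[0,0];y=(v-K[1,2])/K[1,1]
    rd=np.hypot(x,y);r=rd
    for _ in range(20): r=rd/(1+m['k1']*r*r)
    s=r/rd if rd>0 else 1
    d=R.from_euler('xyz',m['attitude']).apply([x*s,y*s,1]);return d
def at_z(m,u,v,z):
    d=ray(m,u,v);e=m['eye'];return e+d*(z-e[2])/d[2]
def proj(m,p):
    p=np.atleast_2d(p);c=R.from_euler('xyz',m['attitude']).inv().apply(p-m['eye'])
    a=c[:,:2]/c[:,2:];r2=(a**2).sum(1,keepdims=True);a=a*(1+m['k1']*r2);K=m['camera_matrix']
    return np.c_[a[:,0]*K[0,0]+K[0,2],a[:,1]*K[1,1]+K[1,2]]
def crop(f,u0,v0,u1,v1,k,name):
    cv2.imwrite(name,cv2.resize(f[v0:v1,u0:u1,::-1],None,fx=k,fy=k,interpolation=cv2.INTER_CUBIC))
E
python3 - <<'E'
from h import *
f=cv2.imread('pics/top0.png')[:,:,::-1]; crop(f,240,150,420,280,4,'pics/topc.png')
f=cv2.imread('pics/scene0.png')[:,:,::-1]; crop(f,150,160,410,290,3,'pics/scenec.png')
m=cam('top')
for u,v in((320,190),(465,240),(316,261)):print(at_z(m,u,v,0))
print(proj(m,[[0,0,0],[.21,-.64,.21]]))
E
```

```text
[0.574585   0.00609994 0.        ]
[ 0.42543674 -0.39277674  0.        ]
[0.37664308 0.02196928 0.        ]
[[327.3224371  400.90311208]
 [615.26661841 338.39560732]]
```

View pics/topc.png

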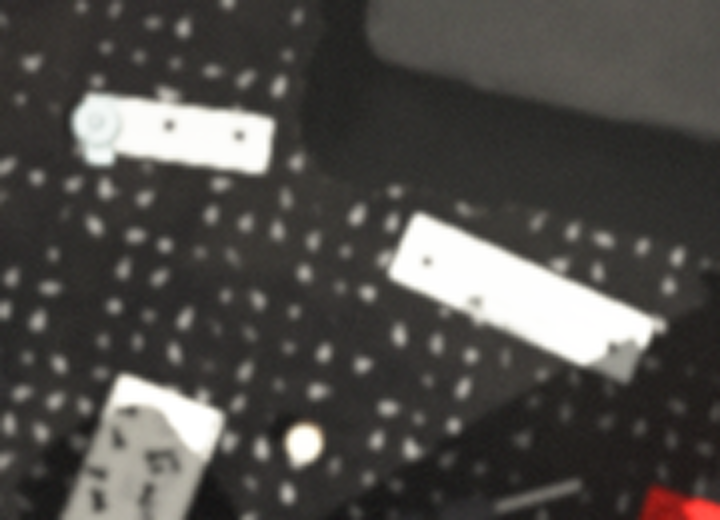

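View pics/scenec.png

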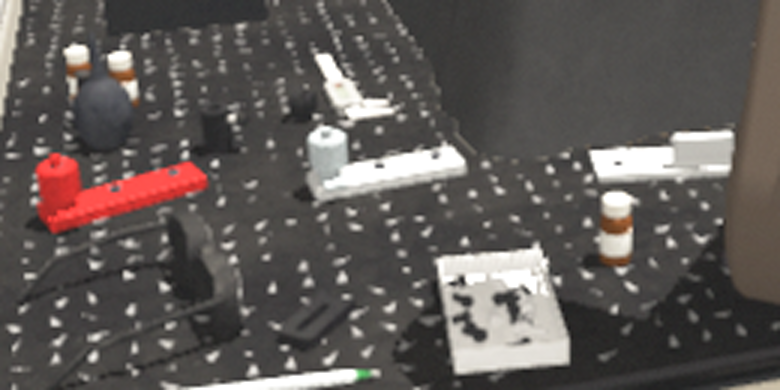

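```bash
python3 - <<'E'
from h import *
m=cam('top')
for n,u,v,z in[('fRB',308.2,179.5,.011),('fRF',306.2,193.2,.011),('nut',264,180.5,.053),('striptip',265,190.5,.017),('seLB',344.5,203.2,.008),('seLF',337.5,217,.008),('seRB',406.2,230.5,.008),('seRF',397,245.5,.008),('bottle',316,261,.05),('boxTopL',332,165,.3),('boxTopR',500,205,.3)]:print(n,at_z(m,u,v,z).round(3))
m=cam('scene')
for n,u,v,z in[('boxbotnear',150+475/3,160+155/3,0),('boxbotright',150+590/3,160+150/3,0),('boxtop',282,72,.3),('nut',150+328/3,160+132/3,.053),('fRF',150+465/3,160+172/3,0),('fLF',150+320/3,160+200/3,0),('bottle',150+617/3,160+262/3,0),('tray',150+440/3,160+260/3,.02)]:print(n,at_z(m,u,v,z).round(3))
E
```

```text
fRB [0.604 0.038 0.011]
fRF [0.566 0.045 0.011]
nut [0.599 0.156 0.053]
striptip [0.575 0.159 0.017]
seLB [ 0.535 -0.061  0.008]
seLF [ 0.497 -0.041  0.008]
seRB [ 0.455 -0.23   0.008]
seRF [ 0.415 -0.203  0.008]
bottle [0.381 0.021 0.05 ]
boxTopL [ 0.6   -0.021  0.3  ]
boxTopR [ 0.507 -0.367  0.3  ]
boxbotnear [0.593 0.023 0.   ]
boxbotright [ 0.547 -0.068  0.   ]
boxtop [ 1.011 -0.124  0.3  ]
nut [0.6   0.156 0.053]
fRF [0.568 0.047 0.   ]
fLF [0.588 0.173 0.   ]
bottle [0.375 0.025 0.   ]
tray [0.418 0.151 0.02 ]
```

```bash
cat >> h.py <<'E'
def st():
    s=arm.get_state();Rt=R.from_euler('xyz',s['ee_rot']).as_matrix();return s,Rt
def rel(p,yawz=None):
    "world point -> tool shift; yawz: desired world yaw (deg) of the jaw axis"
    s,Rt=st();d=Rt.T@(np.array(p)-s['eef_pos'])
    jy=np.degrees(np.arctan2(Rt[1,2],Rt[0,2]))
    print('d',d.round(4),'jaw yaw',jy.round(2),'q6',s['q'][5].round(3))
    if yawz is not None:
        e=(yawz-jy+90)%180-90; print('twist (deg, tool x down => -e):',-e)
E
python3 - <<'E'
from h import *
s,Rt=st();print(Rt.round(3))
m=cam('wrist');print(m, Rt.T@(m['eye']-s['eef_pos']), (Rt.T@R.from_euler('xyz',m['attitude']).as_matrix()).round(3))
for p in([.2,-.42,.3],[.36,-.15,.3],[.40,-.10,.3]):rel(p,-25)
f=arm.grab_frame('wrist');cv2.imwrite('pics/w0.png',f[:,:,::-1])
E
```

```text
[[-0.001 -0.95  -0.311]
 [ 0.001 -0.311  0.95 ]
 [-1.     0.     0.001]]
{'camera_matrix': array([[351.30555469,   0.        , 321.93684693],
       [  0.        , 351.30555469, 199.50139868],
       [  0.        ,   0.        ,   1.        ]]), 'k1': -0.0507695179139323, 'eye': array([ 0.14621735, -0.66309432,  0.3841274 ]), 'attitude': array([ 2.89124914e+00, -1.21958536e-03,  1.88766582e+00])} [-0.17180696  0.06763988 -0.00083475] [[ 0.    -0.248  0.969]
 [ 0.    -0.969 -0.248]
 [ 1.     0.    -0.   ]]
d [-0.0874 -0.0592  0.2133] jaw yaw 108.14 q6 -0.288
twist (deg, tool x down => -e): -46.85580903414353
d [-0.0871 -0.2953  0.4201] jaw yaw 108.14 q6 -0.288
twist (deg, tool x down => -e): -46.85580903414353
d [-0.0871 -0.3489  0.4551] jaw yaw 108.14 q6 -0.288
twist (deg, tool x down => -e): -46.85580903414353
```

View pics/w0.png

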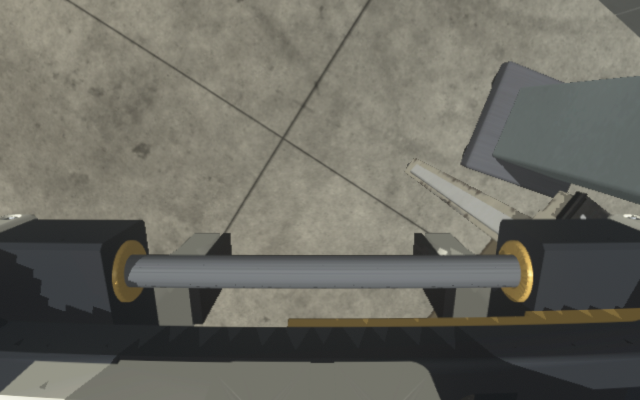

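```bash
python3 - <<'E'
from h import *
for p in([.25,-.42,.45],[.36,-.15,.45],[.46,.04,.45]):rel(p,-10)
E
```

```text
d [-0.2373 -0.1067  0.1979] jaw yaw 108.15 q6 -0.288
twist (deg, tool x down => -e): -61.852480965183474
d [-0.2371 -0.2953  0.4202] jaw yaw 108.15 q6 -0.288
twist (deg, tool x down => -e): -61.852480965183474
d [-0.2369 -0.4495  0.5696] jaw yaw 108.15 q6 -0.288
twist (deg, tool x down => -e): -61.852480965183474
```

jog_arm --motion '[{"dx": -0.2,"dy": -0.05,"dz": 0.1,"twist": 0},{"dx": -0.2,"dy": -0.05,"dz": 0.1,"twist": 0},{"dx": -0.2,"dy": -0.05,"dz": 0.1,"twist": 0},{"dx": -0.2,"dy": -0.05,"dz": 0.1,"twist": 0},{"dx": -0.237,"dy": -0.107,"dz": 0.198,"twist": -20},{"dx": -0.237,"dy": -0.107,"dz": 0.198,"twist": -20},{"dx": -0.237,"dy": -0.107,"dz": 0.198,"twist": -30},{"dx": -0.237,"dy": -0.295,"dz": 0.42,"twist": -40},{"dx": -0.237,"dy": -0.295,"dz": 0.42,"twist": -45},{"dx": -0.237,"dy": -0.295,"dz": 0.42,"twist": -50},{"dx": -0.237,"dy": -0.295,"dz": 0.42,"twist": -62},{"dx": -0.237,"dy": -0.295,"dz": 0.42,"twist": -62},{"dx": -0.237,"dy": -0.295,"dz": 0.42,"twist": -62},{"dx": -0.237,"dy": -0.295,"dz": 0.42,"twist": -62},{"dx": -0.237,"dy": -0.45,"dz": 0.57,"twist": -62},{"dx": -0.237,"dy": -0.45,"dz": 0.57,"twist": -62},{"dx": -0.237,"dy": -0.45,"dz": 0.57,"twist": -62},{"dx": -0.237,"dy": -0.45,"dz": 0.57,"twist": -62},{"dx": -0.237,"dy": -0.45,"dz": 0.57,"twist": -62},{"dx": -0.237,"dy": -0.45,"dz": 0.57,"twist": -62}]'

```text
t: 1.82
eef_pos: [0.4589, 0.0397, 0.4504]
ee_rot: [-2.348, 1.57, 0.623]
force: [0.1, -1.6, 0.6]
width: 0.0876
```

```bash
python3 - <<'E'
from h import *
rel([.46,.04,.45],-10)
print(cam('wrist'))
f=arm.grab_frame('wrist');cv2.imwrite('pics/w1.png',f[:,:,::-1])
f=arm.grab_frame('top');cv2.imwrite('pics/top1.png',f[:,:,::-1])
E
```

```text
d [ 0.0004 -0.0005 -0.001 ] jaw yaw 170.2 q6 -0.687
twist (deg, tool x down => -e): 0.19676738875253363
{'camera_matrix': array([[351.30555469,   0.        , 321.93684693],
       [  0.        , 351.30555469, 199.50139868],
       [  0.        ,   0.        ,   1.        ]]), 'k1': -0.0507695179139323, 'eye': array([ 0.44637686, -0.026835  ,  0.62217591]), 'attitude': array([2.89113417e+00, 1.50058839e-03, 2.97067209e+00])}
```

View pics/w1.png

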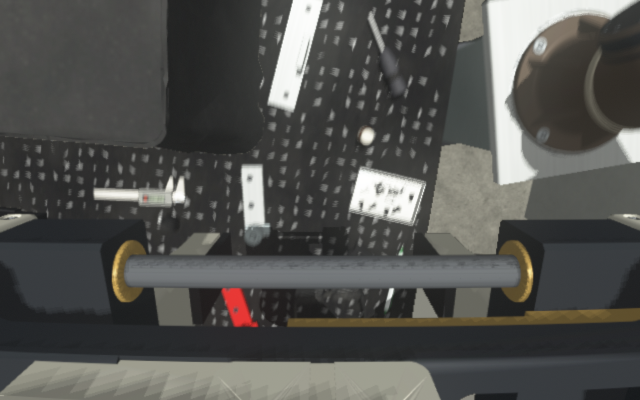

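```bash
python3 - <<'E'
from h import *
f=cv2.imread('pics/w1.png')[:,:,::-1]; crop(f,150,90,350,240,4,'pics/w1a.png');crop(f,240,0,420,140,4,'pics/w1b.png')
E
```

```text
(no output)
```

View pics/w1a.png

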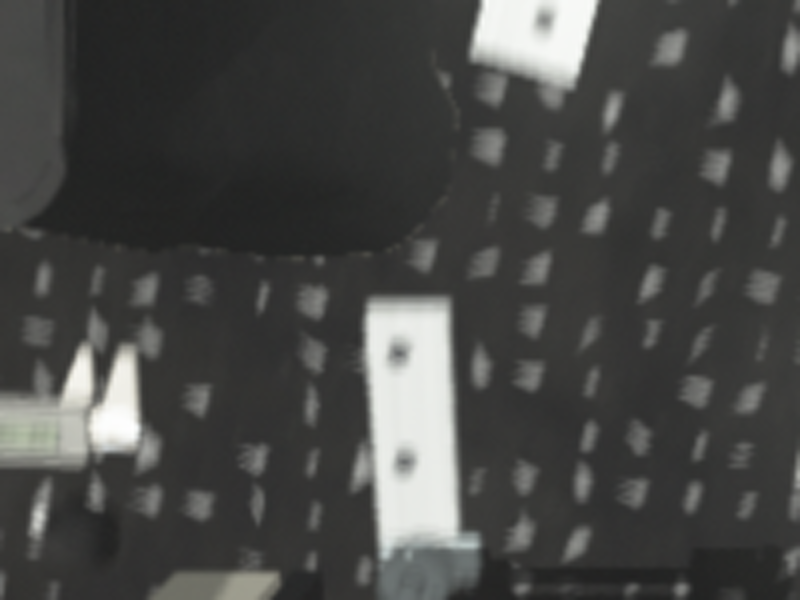

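View pics/w1b.png

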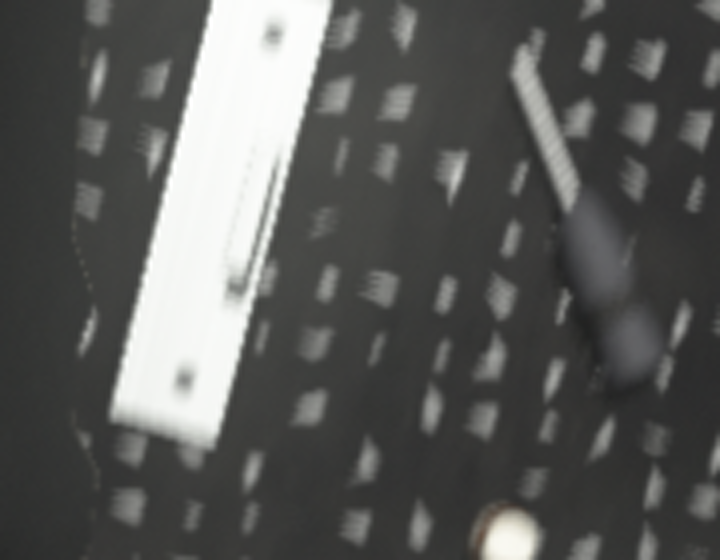

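```bash
python3 - <<'E'
from h import *
m=cam('wrist')
for n,u,v,z in[('box',264.2,127.5,0),('box',257.5,145,0),('box',245,152,0),('box',225,154.5,0),('box',265,104,0),('box',260,50,0),('boxtop',168,135,.3),('fRB',241.7,164.5,0),('fRF',262.2,164.5,0),('fLF',264.5,222.5,0),
 ('seLB',267.5,103.8,0),('seLB top',268.2,102,.008),('seLF',292.5,112.5,0),('seRF',240+330/4,0,0),('seRB',240+212/4,0,0.008),('ribL base',298.7,72.5,.008),('ribL back?',240+228/4,280/4,.036),('ribR',240+278/4,155/4,.036),('ribRback',240+260/4,135/4,.036),('bottle',367,136,.052)]:print(n,at_z(m,u,v,z).round(4))
E
```

```text
box [ 0.5508 -0.0129  0.    ]
box [0.5686 0.0147 0.    ]
box [0.5929 0.023  0.    ]
box [0.629  0.0212 0.    ]
box [ 0.5414 -0.0515  0.    ]
box [ 0.5321 -0.1385  0.    ]
boxtop [ 0.5891 -0.0271  0.3   ]
fRB [0.6036 0.0437 0.    ]
fRF [0.5675 0.0499 0.    ]
fLF [0.5858 0.1565 0.    ]
seLB [ 0.5371 -0.0511  0.    ]
seLB top [ 0.5342 -0.0534  0.008 ]
seLF [ 0.4976 -0.0295  0.    ]
seRF [ 0.4171 -0.1966  0.    ]
seRB [ 0.4639 -0.2023  0.008 ]
ribL base [ 0.4749 -0.0914  0.008 ]
ribL back? [ 0.4757 -0.0925  0.036 ]
ribR [ 0.4482 -0.135   0.036 ]
ribRback [ 0.4538 -0.1433  0.036 ]
bottle [0.3829 0.0267 0.052 ]
```

```bash
python3 - <<'E'
from h import *
rel([.437,-.102,.25],64.3)
E
```

```text
d [ 0.1982  0.1456 -0.0016] jaw yaw 170.38 q6 -0.686
twist (deg, tool x down => -e): -73.915003986839
```

jog_arm --motion '[{"dx": 0.0,"dy": 0.04,"dz": 0,"twist": 10},{"dx": 0.0,"dy": 0.08,"dz": 0,"twist": 17},{"dx": 0.0,"dy": 0.11,"dz": 0,"twist": 24},{"dx": 0.02,"dy": 0.146,"dz": -0.002,"twist": 31},{"dx": 0.04,"dy": 0.146,"dz": -0.002,"twist": 38},{"dx": 0.06,"dy": 0.146,"dz": -0.002,"twist": 45},{"dx": 0.08,"dy": 0.146,"dz": -0.002,"twist": 52},{"dx": 0.1,"dy": 0.146,"dz": -0.002,"twist": 59},{"dx": 0.12,"dy": 0.146,"dz": -0.002,"twist": 66},{"dx": 0.14,"dy": 0.146,"dz": -0.002,"twist": 73},{"dx": 0.16,"dy": 0.146,"dz": -0.002,"twist": 80},{"dx": 0.18,"dy": 0.146,"dz": -0.002,"twist": 87},{"dx": 0.198,"dy": 0.146,"dz": -0.002,"twist": 94},{"dx": 0.198,"dy": 0.146,"dz": -0.002,"twist": 101},{"dx": 0.198,"dy": 0.146,"dz": -0.002,"twist": 106},{"dx": 0.198,"dy": 0.146,"dz": -0.002,"twist": 106},{"dx": 0.198,"dy": 0.146,"dz": -0.002,"twist": 106}]'

```text
t: 3.33
eef_pos: [0.4357, -0.1068, 0.2521]
ee_rot: [2.177, 1.571, -2.984]
force: [0.5, -0.1, -0.1]
width: 0.0877
```

```bash
python3 - <<'E'
from h import *
rel([.464,-.115,.022],64.3)
m=cam('wrist');f=arm.grab_frame('wrist');cv2.imwrite('pics/w2.png',f[:,:,::-1])
f2=arm.grab_frame('top');cv2.imwrite('pics/top2.png',f2[:,:,::-1])
import pickle;pickle.dump(m,open('m2.pkl','wb'))
E
```

```text
d [ 0.2301 -0.0291  0.0049] jaw yaw 64.33 q6 -2.22
twist (deg, tool x down => -e): 0.03238482200585224
```

View pics/w2.png

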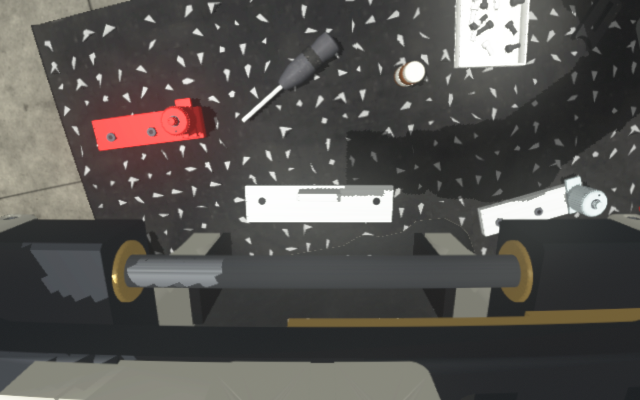

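```bash
python3 - <<'E'
from h import *
f=cv2.imread('pics/w2.png')[:,:,::-1]; crop(f,235,170,405,240,4.7,'pics/w2a.png');crop(f,460,160,630,250,4.7,'pics/w2b.png')
E
```

```text
(no output)
```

View pics/w2a.png

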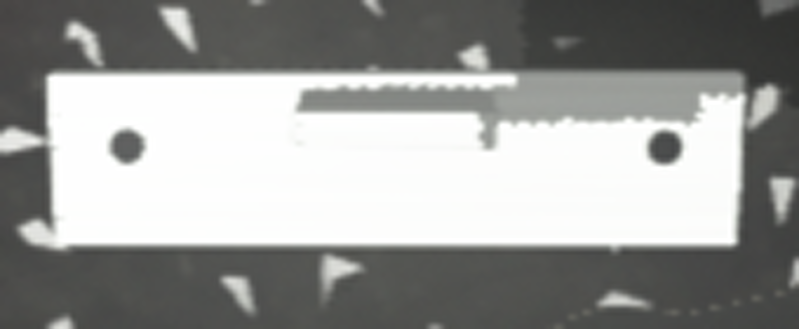

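View pics/w2b.png

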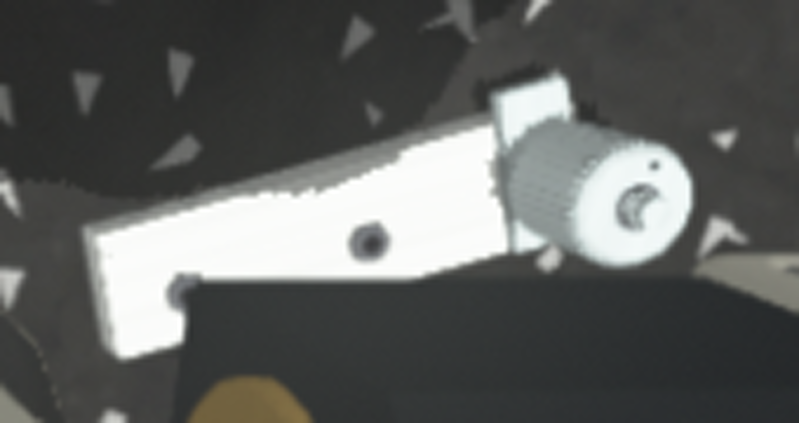

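```bash
python3 - <<'E'
from h import *
import pickle
m=pickle.load(open('m2.pkl','rb'))
a=lambda u,v,z:at_z(m,235+u/4.7,170+v/4.7,z)
b=lambda u,v,z:at_z(m,460+u/4.7,160+v/4.7,z)
P={}
for n,u,v,z in[('LF',47,72,0),('LB',55,245,.008),('RF',742,72,0),('RB',738,245,.008),('ribL',299,112,.036),('ribR',479,112,.036),('ribLb',297,145,.036),('holeL',127,146,.008),('holeR',665,147,.008)]:
    P[n]=a(u,v,z);print(n,P[n].round(4))
for n,u,v,z in[('fRFt',97,238,.011),('fRBt',122,358,.011),('fLFt',492,126,.011),('fRF0',85,228,0),('fback',425,278,.011),('nut',634,203,.0518),('stud',637,207,.058),('dimple',655,165,.0518),('strapR',492,95,.0177),('strapL',562,72,.0177)]:
    P[n]=b(u,v,z);print(n,P[n].round(4))
yw=lambda d:np.degrees(np.arctan2(-d[0],d[1]))
for i,j in(('LF','RF'),('LB','RB'),('ribL','ribR'),('holeL','holeR'),('fLFt','fRFt')):
    d=P[j]-P[i];print(i,j,yw(d),np.hypot(*d[:2]))
E
```

```text
LF [ 0.4153 -0.2041  0.    ]
LB [ 0.4565 -0.2224  0.008 ]
RF [ 0.4944 -0.0394  0.    ]
RB [ 0.5349 -0.0593  0.008 ]
ribL [ 0.447  -0.1433  0.036 ]
ribR [ 0.4658 -0.1041  0.036 ]
ribLb [ 0.4541 -0.1474  0.036 ]
holeL [ 0.4409 -0.1924  0.008 ]
holeR [ 0.5019 -0.0661  0.008 ]
fRFt [0.568  0.0457 0.011 ]
fRBt [0.603  0.0409 0.011 ]
fLFt [0.5854 0.1519 0.011 ]
fRF0 [0.5691 0.047  0.    ]
fback [0.618  0.1234 0.011 ]
nut [0.5988 0.1566 0.0518]
stud [0.5963 0.1531 0.058 ]
dimple [0.5918 0.1639 0.0518]
strapR [0.574  0.1504 0.0177]
strapL [0.5763 0.1693 0.0177]
LF RF -25.666874791066256 0.18273522764465727
LB RB -25.66440446467402 0.18101317073554668
ribL ribR -25.666520034603504 0.043481918270512156
holeL holeR -25.775711142088866 0.14025386752428037
fLFt fRFt 170.73338308869867 0.10761178423365556
```

```bash
python3 - <<'E'
from h import *
rel([.458,-.123,.022],64.33)
E
```

```text
d [ 0.2303 -0.027  -0.0051] jaw yaw 64.33 q6 -2.22
twist (deg, tool x down => -e): -0.0010752255704460367
```

Stop first at 30 mm above to check force.

jog_arm --motion '[{"dx": 0.0,"dy": -0.027,"dz": -0.005,"twist": 0},{"dx": 0.04,"dy": -0.027,"dz": -0.005,"twist": 0},{"dx": 0.08,"dy": -0.027,"dz": -0.005,"twist": 0},{"dx": 0.12,"dy": -0.027,"dz": -0.005,"twist": 0},{"dx": 0.15,"dy": -0.027,"dz": -0.005,"twist": 0},{"dx": 0.175,"dy": -0.027,"dz": -0.005,"twist": 0},{"dx": 0.19,"dy": -0.027,"dz": -0.005,"twist": 0},{"dx": 0.2,"dy": -0.027,"dz": -0.005,"twist": 0},{"dx": 0.2,"dy": -0.027,"dz": -0.005,"twist": 0}]'

```text
t: 4.18
eef_pos: [0.4565, -0.1231, 0.0501]
ee_rot: [2.093, 1.567, -3.068]
force: [0.4, -0.8, 0.6]
width: 0.0879
```

```bash
python3 - <<'E'
from h import *
rel([.458,-.123,.022],64.33)
f=arm.grab_frame('wrist');cv2.imwrite('pics/w3.png',f[:,:,::-1])
E
```

```text
d [ 0.0281 -0.0014  0.0008] jaw yaw 64.25 q6 -2.174
twist (deg, tool x down => -e): -0.07550266114007798
```

View pics/w3.png

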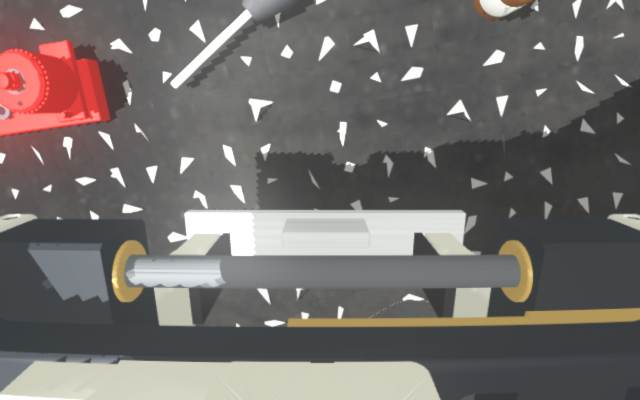

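jog_arm --motion '[{"dx": 0.015,"dy": -0.001,"dz": 0.001,"twist": 0},{"dx": 0.025,"dy": -0.001,"dz": 0.001,"twist": 0},{"dx": 0.028,"dy": -0.001,"dz": 0.001,"twist": 0},{"dx": 0.028,"dy": -0.001,"dz": 0.001,"twist": 0}]'

```text
t: 4.57
eef_pos: [0.4594, -0.1225, 0.0244]
ee_rot: [3.07, 1.571, -2.092]
force: [0.7, -0.5, -0.6]
width: 0.0874
```

jog_arm --motion '[{"dx": 0.0},{"dx": 0.0},{"dx": 0.0},{"dx": 0.0},{"dx": 0.0},{"dx": 0.0},{"dx": 0.0},{"dx": 0.0}]' --gripper 0.03 --newtons 45

```text
invalid input
```

```bash
python3 - <<'E'
from h import *
print(arm.get_state())
E
```

```text
{'t': 4.5667, 'q': array([ 1.54725355e-01,  2.51875102e-01, -6.56543378e-01,  9.99533064e-05,
       -6.62427190e-01, -2.17585114e+00]), 'qd': array([ 0.00076781, -0.01331137,  0.01203995,  0.0035474 , -0.01670661,
       -0.00413119]), 'joint_efforts': array([ 3.40872898e-02, -3.88297534e+01,  1.88301766e+01,  4.46344793e+00,
        1.58559303e-01,  1.34278848e-02]), 'eef_pos': array([ 0.45940254, -0.12248939,  0.02442491]), 'ee_rot': array([ 3.0702313 ,  1.5707175 , -2.09240832]), 'force': array([ 0.71965638, -0.53556829, -0.62175081]), 'moment': array([-0.04102015, -0.01089744, -0.0041631 ]), 'width': 0.08737670595874415}
```

jog_arm --motion '[{"dx": 0.0,"dy": 0,"dz": 0,"twist": 0},{"dx": 0.0,"dy": 0,"dz": 0,"twist": 0},{"dx": 0.0,"dy": 0,"dz": 0,"twist": 0},{"dx": 0.0,"dy": 0,"dz": 0,"twist": 0},{"dx": 0.0,"dy": 0,"dz": 0,"twist": 0},{"dx": 0.0,"dy": 0,"dz": 0,"twist": 0},{"dx": 0.0,"dy": 0,"dz": 0,"twist": 0},{"dx": 0.0,"dy": 0,"dz": 0,"twist": 0}]' --gripper 0.03 --newtons 45

```text
t: 5.23
eef_pos: [0.4593, -0.1225, 0.0241]
ee_rot: [2.449, 1.571, -2.714]
force: [0.2, 0.8, 0.3]
width: 0.0397
```

```bash
python3 - <<'E'
from h import *
s=arm.get_state();print(s['eef_pos'],s['force'],s['moment'],s['width'])
rel([.44,-.115,.05]);rel([.44,.13,.07]);rel([.515,.12,.04])
E
```

```text
[ 0.45925269 -0.12250235  0.02414031] [0.15337588 0.81048457 0.25350647] [-0.0646919  -0.04264652  0.00239003] 0.03970285250875905
d [-0.0259  0.0206 -0.0016] jaw yaw 64.15 q6 -2.177
d [-0.0459  0.1274  0.2188] jaw yaw 64.15 q6 -2.177
d [-0.0159  0.0556  0.2425] jaw yaw 64.15 q6 -2.177
```

```bash
python3 - <<'E'
from h import *
f=arm.grab_frame('wrist');cv2.imwrite('pics/w4.png',f[:,:,::-1])
print(arm.get_state()['width'])
f=arm.grab_frame('top');cv2.imwrite('pics/top4.png',f[:,:,::-1])
E
```

```text
0.03572720642002218
```

View pics/w4.png

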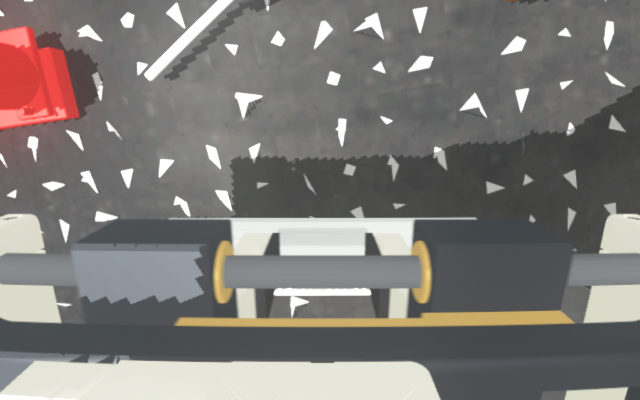

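jog_arm --motion '[{"dx": 0.0,"dy": 0,"dz": 0,"twist": 0},{"dx": 0.0,"dy": 0,"dz": 0,"twist": 0},{"dx": 0.0,"dy": 0,"dz": 0,"twist": 0}]' --gripper 0.03 --newtons 45

```text
t: 5.58
eef_pos: [0.4593, -0.1225, 0.0241]
ee_rot: [2.328, 1.571, -2.835]
force: [0.0, 0.0, 0.1]
width: 0.0299
```

```bash
python3 - <<'E'
from h import *
f=arm.grab_frame('wrist');cv2.imwrite('pics/w5.png',f[:,:,::-1])
s=arm.get_state();print(s['width'],s['force'],s['moment'])
E
```

```text
0.030082247958380978 [ 0.18376992 -0.64005376 -0.64281275] [-0.09178147 -0.01818047  0.0523579 ]
```

View pics/w5.png

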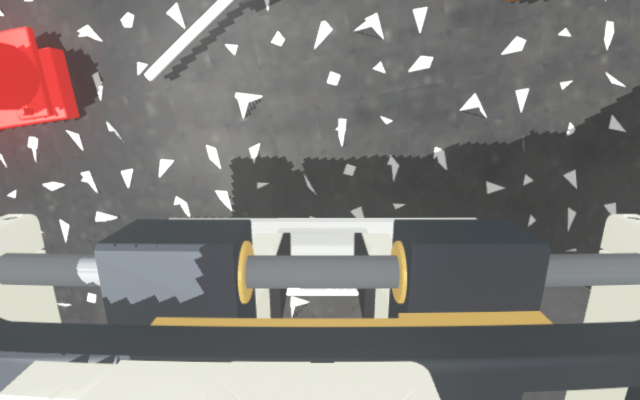

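```bash
python3 - <<'E'
from h import *
m=cam('wrist');s,Rt=st()
T=lambda x,y,z:s['eef_pos']+Rt@np.array([x,y,z])
for p in[(0.011,.0095,.015),(0.011,-.0095,.015),(0.011,.0095,-.015),(-.02,.0095,.015),(-.06,.0095,.015)]:print(p,proj(m,T(*p)).round(1))
yw=np.radians(-25.67);x=np.array([np.cos(yw),np.sin(yw),0]);y=np.array([-np.sin(yw),np.cos(yw),0])
r=np.array([.4615,-.125,0])
for a,b,z in[(-5,25,36),(-5,-25,36),(5,25,36),(5,-25,36),(-5,25,8),(-8,90,8),(-8,-90,8),(38,90,8),(38,0,8)]:print(a,b,z,proj(m,r+x*a/1e3+y*b/1e3+[0,0,z/1e3]).round(1))
print(Rt.T@(r-s['eef_pos']))
E
python3 - <<'E'
import sys;sys.path.insert(0,'.')
from h import *
f=cv2.imread('pics/w5.png')[:,:,::-1]; crop(f,160,200,480,340,2.5,'pics/w5a.png')
E
```

```text
(0.011, 0.0095, 0.015) [[352.4 217.9]]
(0.011, -0.0095, 0.015) [[351.6 250.4]]
(0.011, 0.0095, -0.015) [[297.3 217.9]]
(-0.02, 0.0095, 0.015) [[358. 238.]]
(-0.06, 0.0095, 0.015) [[369.4 278.4]]
-5 25 36 [[373.8 246.7]]
-5 -25 36 [[271.2 247. ]]
5 25 36 [[373.1 265.5]]
5 -25 36 [[272.1 265.8]]
-5 25 8 [[366.7 228. ]]
-8 90 8 [[480.9 222.3]]
-8 -90 8 [[163.9 223.3]]
38 90 8 [[472.1 295. ]]
38 0 8 [[322.6 296.4]]
[ 0.02409132 -0.00313107 -0.00128433]
```

View pics/w5a.png

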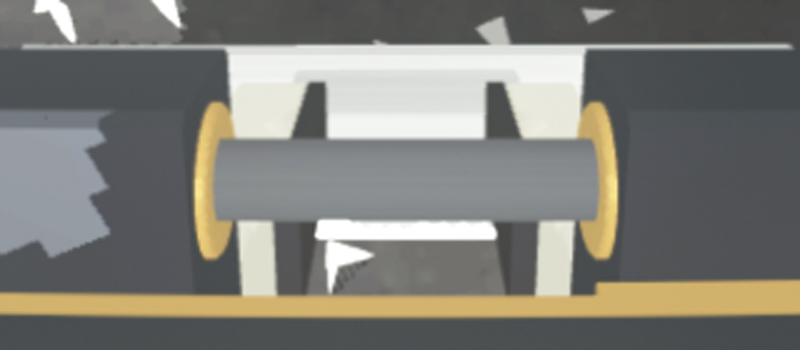

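```bash
python3 - <<'E'
from h import *
f=cv2.imread('pics/w0.png')[:,:,::-1]; crop(f,130,200,530,340,2,'pics/w0a.png')
f=cv2.imread('pics/w3.png')[:,:,::-1]; crop(f,130,200,530,340,2,'pics/w3a.png')
m=cam('wrist');s,Rt=st()
T=lambda x,y,z:s['eef_pos']+Rt@np.array([x,y,z])
for p in[(0.011,.0095,.0439),(0.011,0,.0439),(-.008,.0095,.0439),(-.014,.0095,.0439),(-.025,.0095,.0439),(-.025,.0095,.065),(.011,.0095,.065)]:print(p,proj(m,T(*p)).round(1))
E
```

```text
(0.011, 0.0095, 0.0439) [[405.2 217.8]]
(0.011, 0, 0.0439) [[404.2 234.2]]
(-0.008, 0.0095, 0.0439) [[414.  229.3]]
(-0.014, 0.0095, 0.0439) [[417.2 233.4]]
(-0.025, 0.0095, 0.0439) [[423.6 241.8]]
(-0.025, 0.0095, 0.065) [[470.  241.6]]
(0.011, 0.0095, 0.065) [[443.4 217.8]]
```

View pics/w0a.png

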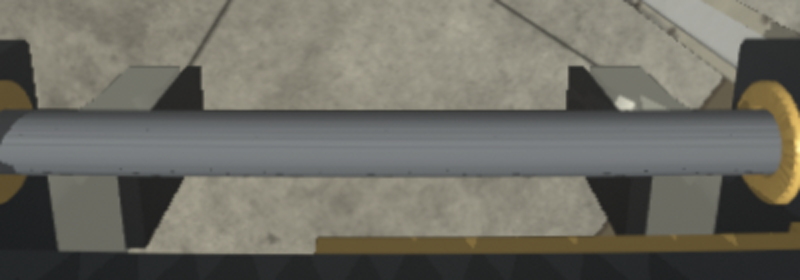

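View pics/w3a.png

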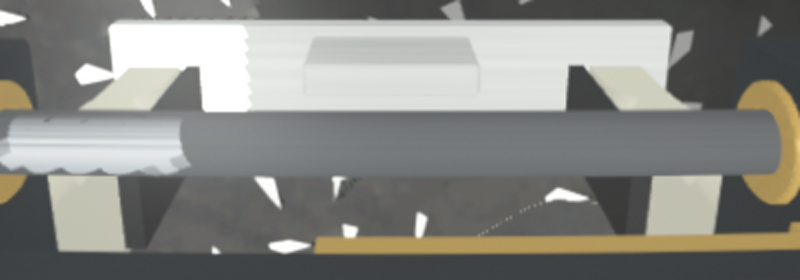

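jog_arm --motion '[{"dx": 0.0,"dy": 0,"dz": 0,"twist": 0},{"dx": 0.0,"dy": 0,"dz": 0,"twist": 0},{"dx": 0.0,"dy": 0,"dz": 0,"twist": 0},{"dx": 0.0,"dy": 0,"dz": 0,"twist": 0},{"dx": 0.0,"dy": 0,"dz": 0,"twist": 0},{"dx": 0.0,"dy": 0,"dz": 0,"twist": 0}]' --gripper 0.076

```text
t: 6.13
eef_pos: [0.4593, -0.1225, 0.0241]
ee_rot: [2.948, 1.571, -2.215]
force: [1.3, 0.6, -0.9]
width: 0.0643
```

jog_arm --motion '[{"dx": 0.003,"dy": 0,"dz": 0,"twist": 0},{"dx": 0.006,"dy": 0,"dz": 0,"twist": 0},{"dx": 0.006,"dy": 0,"dz": 0,"twist": 0}]'

```text
t: 6.38
eef_pos: [0.4588, -0.1225, 0.0174]
ee_rot: [2.033, 1.57, -3.131]
force: [-0.2, -0.9, -0.1]
width: 0.0754
```

jog_arm --motion '[{"dx": 0.003,"dy": 0,"dz": 0,"twist": 0},{"dx": 0.005,"dy": 0,"dz": 0,"twist": 0},{"dx": 0.005,"dy": 0,"dz": 0,"twist": 0}]'

```text
t: 6.63
eef_pos: [0.4589, -0.1225, 0.0126]
ee_rot: [2.102, 1.57, -3.061]
force: [-0.5, 0.2, -0.1]
width: 0.0763
```

```bash
python3 - <<'E'
from h import *
s=arm.get_state();print(s['eef_pos'],s['width'],s['force'],s['moment'])
f=arm.grab_frame('wrist');crop(f,130,200,530,340,2,'pics/w6.png')
E
```

```text
[ 0.45892431 -0.12249684  0.01260982] 0.07633874343142871 [-0.49385373  0.2007419  -0.07225841] [-0.07501032  0.01442961  0.04602111]
```

View pics/w6.png

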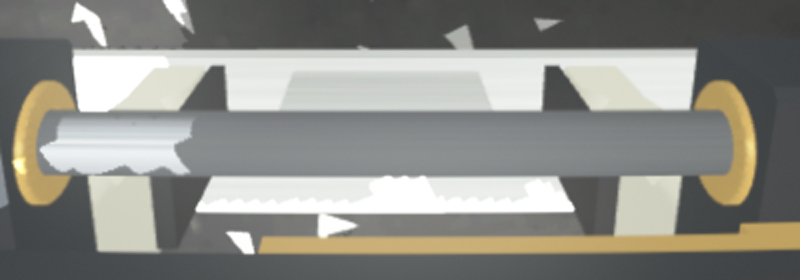

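jog_arm --motion '[{"dx": 0.002,"dy": 0,"dz": 0,"twist": 0},{"dx": 0.003,"dy": 0,"dz": 0,"twist": 0},{"dx": 0.004,"dy": 0,"dz": 0,"twist": 0}]'

```text
t: 6.93
eef_pos: [0.4593, -0.1225, 0.009]
ee_rot: [-0.899, 1.571, 0.22]
force: [-0.3, -0.4, -0.1]
width: 0.0764
```

jog_arm --motion '[{"dx": 0.001,"dy": 0,"dz": 0,"twist": 0},{"dx": 0.002,"dy": 0,"dz": 0,"twist": 0},{"dx": 0.002,"dy": 0,"dz": 0,"twist": 0}]'

```text
t: 7.18
eef_pos: [0.4592, -0.1225, 0.0069]
ee_rot: [2.085, 1.571, -3.079]
force: [-0.5, 0.2, 0.1]
width: 0.076
```

jog_arm --motion '[{"dx": 0.0,"dy": 0,"dz": 0,"twist": 0},{"dx": 0.0,"dy": 0,"dz": 0,"twist": 0},{"dx": 0.0,"dy": 0,"dz": 0,"twist": 0},{"dx": 0.0,"dy": 0,"dz": 0,"twist": 0},{"dx": 0.0,"dy": 0,"dz": 0,"twist": 0},{"dx": 0.0,"dy": 0,"dz": 0,"twist": 0},{"dx": 0.0,"dy": 0,"dz": 0,"twist": 0}]' --gripper 0.04 --newtons 45

```text
t: 7.77
eef_pos: [0.4593, -0.1225, 0.0072]
ee_rot: [-0.883, 1.571, 0.237]
force: [-0.3, 0.2, 0.7]
width: 0.0495
```

```bash
python3 - <<'E'
from h import *
s=arm.get_state();print(s['eef_pos'],s['width'],s['force'],s['moment'],s['joint_efforts'])
f=arm.grab_frame('wrist');crop(f,130,200,530,340,2,'pics/w7.png')
f=arm.grab_frame('scene');crop(f,150,130,410,290,3,'pics/s7.png')
E
```

```text
[ 0.45934519 -0.12245439  0.00717404] 0.04948944521917397 [-0.34550419  0.23879388  0.68423249] [ 0.10434375 -0.01083402  0.02796736] [-2.09104442e-01 -4.05361354e+01  1.78127289e+01  4.28030536e+00
 -7.35262432e-02 -8.64039932e-03]
```

View pics/w7.png

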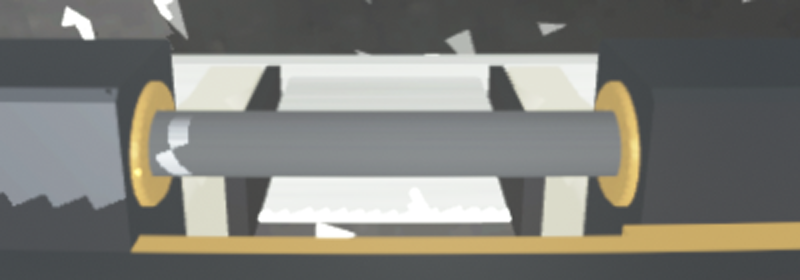

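View pics/s7.png

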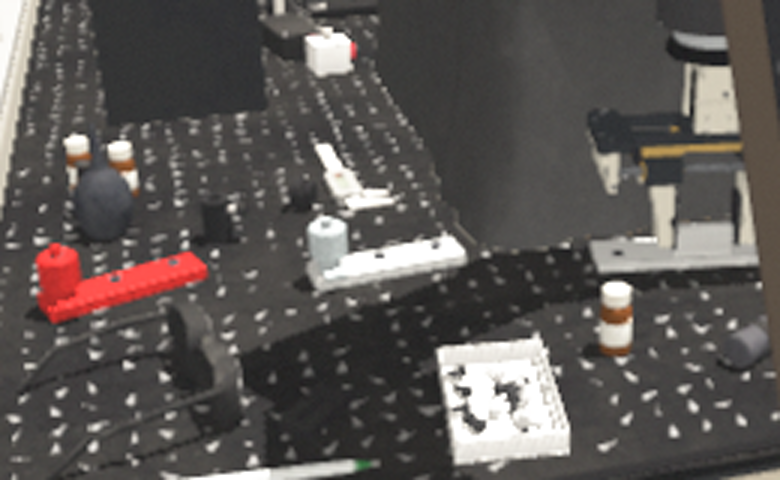

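```bash
python3 - <<'E'
from h import *
for p in([.445,-.115,.037],[.45,-.02,.037],[.48,.10,.037],[.5115,.121,.037]):rel(p,80.5)
E
```

```text
d [-0.0298  0.0161  0.0005] jaw yaw 64.15 q6 -2.177
twist (deg, tool x down => -e): -16.346640440003853
d [-0.0298  0.0531  0.0881] jaw yaw 64.15 q6 -2.177
twist (deg, tool x down => -e): -16.346640440003853
d [-0.0298  0.0784  0.2092] jaw yaw 64.15 q6 -2.177
twist (deg, tool x down => -e): -16.346640440003853
d [-0.0298  0.0592  0.2418] jaw yaw 64.15 q6 -2.177
twist (deg, tool x down => -e): -16.346640440003853
```

jog_arm --motion '[{"dx": -0.005,"dy": 0.003,"dz": 0,"twist": 0},{"dx": -0.012,"dy": 0.007,"dz": 0,"twist": 0},{"dx": -0.02,"dy": 0.012,"dz": 0,"twist": 0},{"dx": -0.03,"dy": 0.016,"dz": 0.001,"twist": -1},{"dx": -0.03,"dy": 0.02,"dz": 0.01,"twist": -2},{"dx": -0.03,"dy": 0.035,"dz": 0.035,"twist": -4},{"dx": -0.03,"dy": 0.045,"dz": 0.06,"twist": -7},{"dx": -0.03,"dy": 0.053,"dz": 0.088,"twist": -10},{"dx": -0.03,"dy": 0.06,"dz": 0.12,"twist": -12},{"dx": -0.03,"dy": 0.066,"dz": 0.15,"twist": -15},{"dx": -0.03,"dy": 0.072,"dz": 0.18,"twist": -16},{"dx": -0.03,"dy": 0.078,"dz": 0.205,"twist": -16.3},{"dx": -0.03,"dy": 0.07,"dz": 0.225,"twist": -16.3},{"dx": -0.03,"dy": 0.062,"dz": 0.238,"twist": -16.3},{"dx": -0.03,"dy": 0.059,"dz": 0.242,"twist": -16.3},{"dx": -0.03,"dy": 0.059,"dz": 0.242,"twist": -16.3},{"dx": -0.03,"dy": 0.059,"dz": 0.242,"twist": -16.3}]' --newtons 55

```text
t: 9.28
eef_pos: [0.5108, 0.1209, 0.037]
ee_rot: [2.011, 1.57, -2.868]
force: [0.2, -1.3, -3.4]
width: 0.0493
```

```bash
python3 - <<'E'
from h import *
s=arm.get_state();print(s['eef_pos'],s['width'],s['force'],s['moment'])
rel([.5375,.1167,.007],80.5)
f=arm.grab_frame('wrist');cv2.imwrite('pics/w8.png',f[:,:,::-1])
f=arm.grab_frame('scene');crop(f,150,130,410,290,3,'pics/s8.png')
f=arm.grab_frame('top');crop(f,240,130,420,270,4,'pics/t8.png')
E
```

```text
[0.5108176  0.12085402 0.03700295] 0.049317217067448946 [ 0.24861628 -1.2901775  -3.42431359] [-0.1251122   0.09788358 -0.00353428]
d [ 0.03   -0.027   0.0003] jaw yaw 80.46 q6 -2.343
twist (deg, tool x down => -e): -0.039311931746951245
```

View pics/w8.png

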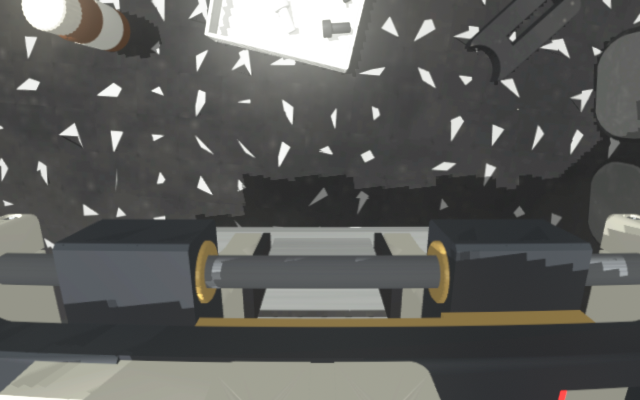

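View pics/s8.png

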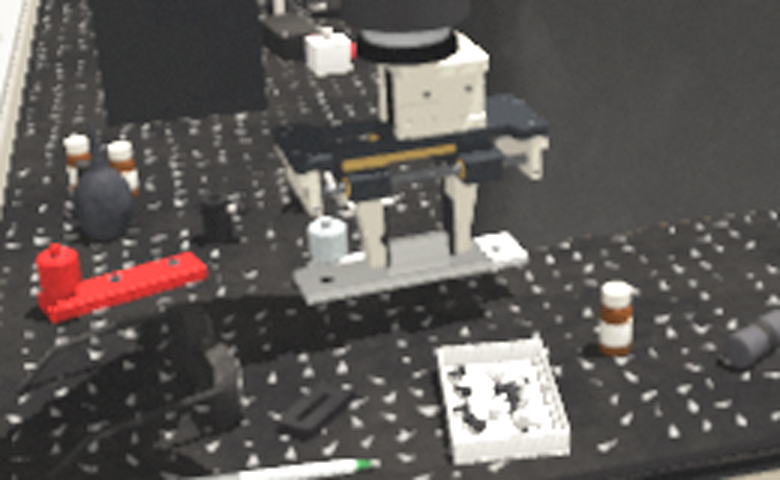

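View pics/t8.png

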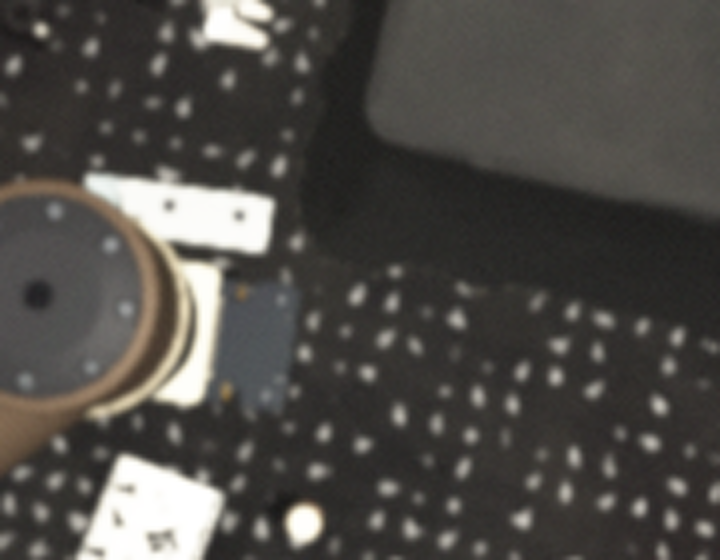

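jog_arm --motion '[{"dx": 0.01,"dy": 0,"dz": 0,"twist": 0},{"dx": 0.02,"dy": 0,"dz": 0,"twist": 0},{"dx": 0.026,"dy": 0,"dz": 0,"twist": 0},{"dx": 0.029,"dy": 0,"dz": 0,"twist": 0},{"dx": 0.03,"dy": 0,"dz": 0,"twist": 0},{"dx": 0.03,"dy": 0,"dz": 0,"twist": 0}]'

```text
t: 9.93
eef_pos: [0.5105, 0.1201, 0.0071]
ee_rot: [2.356, 1.568, -2.523]
force: [-5.9, -2.0, 9.1]
width: 0.0494
```

```bash
python3 - <<'E'
from h import *
s=arm.get_state();print(s['eef_pos'],s['width'],s['force'],s['moment'])
f=arm.grab_frame('scene');crop(f,230,180,350,250,6,'pics/s9.png')
cv2.imwrite('pics/s9full.png',f[:,:,::-1])
E
```

```text
[0.51051897 0.12013559 0.00714291] 0.049353659254410986 [-5.87787422 -2.01128414  9.09785673] [-0.35997849  2.1627639   0.03434132]
```

View pics/s9.png

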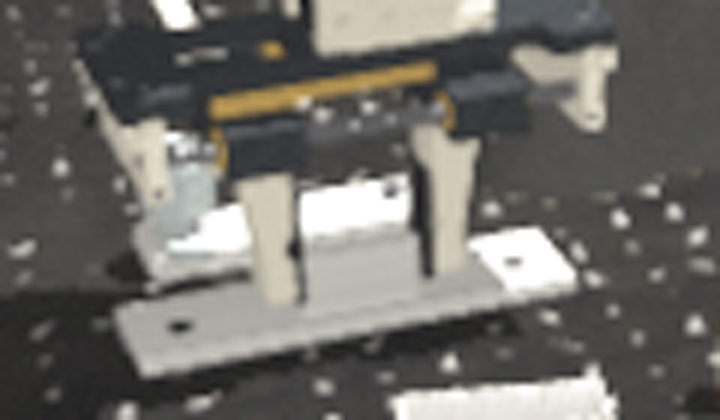

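jog_arm --motion '[{"dx": 0,"dy": 0,"dz": 0,"twist": 0},{"dx": 0,"dy": 0,"dz": 0,"twist": 0},{"dx": 0,"dy": 0,"dz": 0,"twist": 0},{"dx": 0,"dy": 0,"dz": 0,"twist": 0}]' --gripper 0.06

```text
t: 10.32
eef_pos: [0.512, 0.1211, 0.007]
ee_rot: [-1.152, 1.571, 0.252]
force: [-0.8, 0.0, -0.1]
width: 0.06
```

```bash
python3 - <<'E'
from h import *
s=arm.get_state();print(s['eef_pos'],s['width'],s['force'],s['moment'])
f=arm.grab_frame('scene');crop(f,230,180,350,250,6,'pics/s10.png')
f=arm.grab_frame('wrist');cv2.imwrite('pics/w10.png',f[:,:,::-1])
E
```

```text
[0.51195003 0.12114747 0.00701022] 0.06001273524977659 [-0.75231741  0.03962744 -0.05443864] [ 0.01778728 -0.01240797  0.0417322 ]
```

View pics/s10.png

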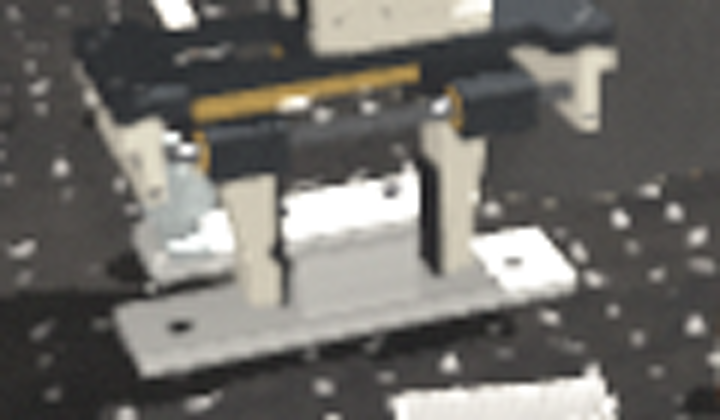

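View pics/w10.png

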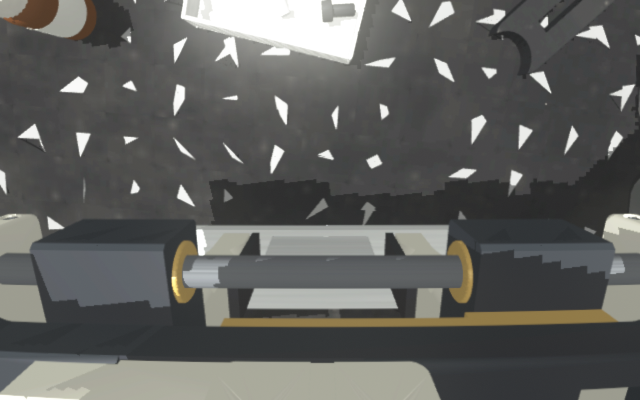

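jog_arm --motion '[{"dx": 0,"dy": 0,"dz": 0,"twist": 0},{"dx": 0,"dy": 0,"dz": 0,"twist": 0},{"dx": 0,"dy": 0,"dz": 0,"twist": 0}]' --gripper 0.04 --newtons 25

```text
t: 10.67
eef_pos: [0.5116, 0.1209, 0.0071]
ee_rot: [2.567, 1.571, -2.312]
force: [0.6, -1.0, 0.7]
width: 0.0499
```

```bash
python3 - <<'E'
from h import *
s=arm.get_state();print(s['eef_pos'],s['width'],s['force'],s['moment'])
m=cam('scene')
c=lambda u,v,z:at_z(m,230+u/6,180+v/6,z)
for n,u,v,z in[('LB',117,312,.008),('LF',142,365,.008),('RB',538,228,.008),('RF',575,270,.008)]:print(n,c(u,v,z).round(4))
f=cv2.imread('pics/scene0.png')[:,:,::-1];crop(f,240,190,320,240,9,'pics/s0f.png')
E
```

```text
[0.51161624 0.12091415 0.00707505] 0.04991362839476853 [ 0.60798935 -0.96457228  0.6710871 ] [-0.28985552 -0.072181   -0.03147388]
LB [0.5572 0.2039 0.008 ]
LF [0.5124 0.2122 0.008 ]
RB [0.5309 0.0251 0.008 ]
RF [0.4901 0.0321 0.008 ]
```

View pics/s0f.png

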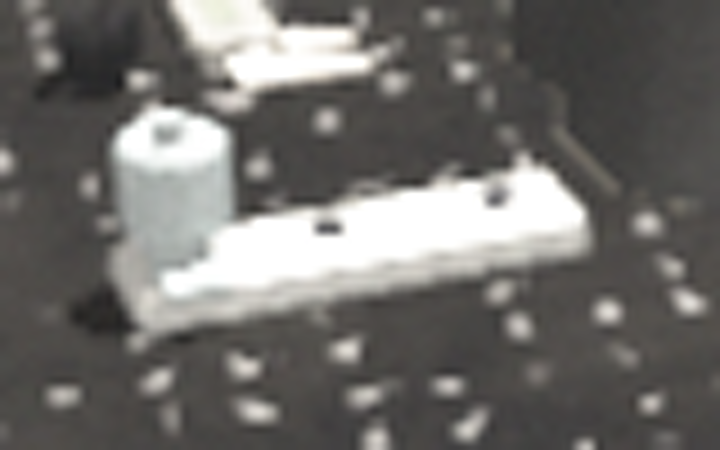

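```bash
python3 - <<'E'
from h import *
m=cam('scene')
c=lambda u,v,z:at_z(m,240+u/9,190+v/9,z)
A=c(148,333,0);B=c(590,252,0);C=c(588,224,.011);print(A,B,C,np.hypot(*(A-B)[:2]))
yw=np.radians(-9.5);y=np.array([-np.sin(yw),np.cos(yw),0]);x=np.array([np.cos(yw),np.sin(yw),0])
print('fence y-extents',A@y,B@y,C@y,(A+B)@y/2,'x',A@x,B@x)
P=np.array([[.5572,.2039,0],[.5124,.2122,0],[.5309,.0251,0],[.4901,.0321,0]]);print(P@y,(P@y).mean(),P@x)
s,_=st();print('tcp y',s['eef_pos']@y,'x',s['eef_pos']@x,'fence(wrist)',np.array([.578,.110,0])@y,np.array([.578,.11,0])@x)
E
```

```text
[0.58634586 0.17409306 0.        ] [0.56419509 0.04746958 0.        ] [0.56058656 0.04979487 0.011     ] 0.1285463471463321
fence y-extents 0.2684804627978912 0.1399376119559039 0.14163543135325785 0.20420903737689752 x 0.5495708346848072 0.5486227513129763
[0.29306816 0.2938602  0.11237954 0.1125496 ] 0.20296437500497608 [0.51590513 0.47034964 0.51947633 0.47808055]
tcp y 0.2036969178153581 x 0.4846431414606458 fence(wrist) 0.20388893235656713 0.5519178410438452
```

jog_arm --motion '[{"dx": 0,"dy": -0.004,"dz": 0,"twist": 0},{"dx": 0,"dy": -0.009,"dz": 0,"twist": 0},{"dx": 0,"dy": -0.014,"dz": 0,"twist": 0},{"dx": 0,"dy": -0.018,"dz": 0,"twist": 0},{"dx": 0,"dy": -0.02,"dz": 0,"twist": 0},{"dx": 0,"dy": -0.02,"dz": 0,"twist": 0}]'

```text
t: 11.17
eef_pos: [0.5318, 0.1175, 0.0071]
ee_rot: [-2.923, 1.571, -1.519]
force: [-1.6, -1.2, 1.0]
width: 0.0497
```

jog_arm --motion '[{"dx": 0,"dy": -0.001,"dz": 0,"twist": 0},{"dx": 0,"dy": -0.002,"dz": 0,"twist": 0},{"dx": 0,"dy": -0.002,"dz": 0,"twist": 0}]'

```text
t: 11.42
eef_pos: [0.5333, 0.1173, 0.0071]
ee_rot: [2.456, 1.571, -2.423]
force: [-2.8, -0.1, 2.5]
width: 0.0497
```

```bash
python3 - <<'E'
from h import *
s=arm.get_state();print(s['eef_pos'],s['width'],s['force'],s['moment'])
f=arm.grab_frame('scene');crop(f,230,180,350,250,6,'pics/s11.png')
E
```

```text
[0.53334284 0.11729443 0.00707218] 0.049693320480134175 [-2.80333597 -0.09392574  2.46109466] [-0.1537874   1.10359703 -0.06697352]
```

View pics/s11.png

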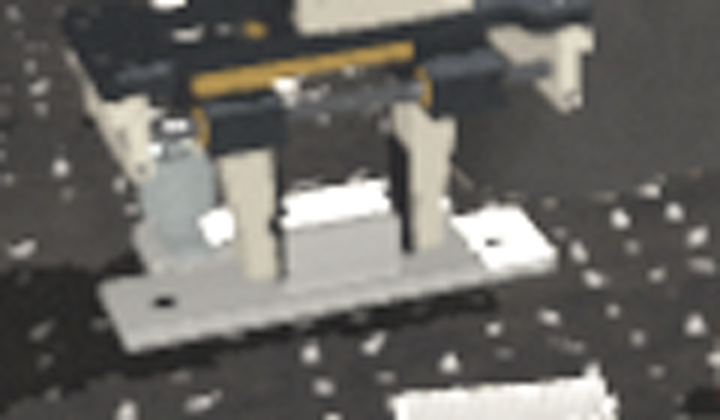

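jog_arm --motion '[{"dx": 0,"dy": -0.001,"dz": 0,"twist": 0},{"dx": 0,"dy": -0.0015,"dz": 0,"twist": 0},{"dx": 0,"dy": -0.0015,"dz": 0,"twist": 0}]'

```text
t: 11.72
eef_pos: [0.5352, 0.1172, 0.0071]
ee_rot: [-1.115, 1.57, 0.289]
force: [-0.7, 0.6, -0.6]
width: 0.0496
```

jog_arm --motion '[{"dx": 0,"dy": -0.001,"dz": 0,"twist": 0},{"dx": 0,"dy": -0.0015,"dz": 0,"twist": 0},{"dx": 0,"dy": -0.0015,"dz": 0,"twist": 0}]'

```text
t: 11.97
eef_pos: [0.5367, 0.117, 0.0071]
ee_rot: [-1.078, 1.57, 0.326]
force: [-0.1, -0.7, -0.9]
width: 0.0495
```

```bash
python3 - <<'E'
from h import *
s=arm.get_state();print(s['eef_pos'],s['width'],s['force'],s['moment'])
E
```

```text
[0.53669515 0.11696115 0.00707963] 0.0495228036853408 [-0.14883323 -0.70188709 -0.94696248] [-0.16790215  0.11638076 -0.03727268]
```

jog_arm --motion '[{"dx": 0,"dy": -0.001,"dz": 0,"twist": 0},{"dx": 0,"dy": -0.0015,"dz": 0,"twist": 0},{"dx": 0,"dy": -0.0015,"dz": 0,"twist": 0}]'

```text
t: 12.22
eef_pos: [0.538, 0.1166, 0.0071]
ee_rot: [-1.121, 1.571, 0.283]
force: [-1.0, 0.1, -1.1]
width: 0.0497
```

jog_arm --motion '[{"dx": 0,"dy": -0.001,"dz": 0,"twist": 0},{"dx": 0,"dy": -0.0015,"dz": 0,"twist": 0},{"dx": 0,"dy": -0.0015,"dz": 0,"twist": 0}]'

```text
t: 12.47
eef_pos: [0.539, 0.1163, 0.0071]
ee_rot: [1.987, 1.57, -2.892]
force: [-2.5, 1.8, 0.5]
width: 0.0497
```

```bash
python3 - <<'E'
from h import *
s=arm.get_state();print(s['eef_pos'],s['width'],s['force'],s['moment'])
E
```

```text
[0.53903924 0.11633679 0.00708323] 0.04974967783394808 [-2.45947697  1.76224804  0.4952067 ] [0.33566224 1.0657886  0.02769489]
```

jog_arm --motion '[{"dx": 0,"dy": -0.001,"dz": 0,"twist": 0},{"dx": 0,"dy": -0.001,"dz": 0,"twist": 0},{"dx": 0,"dy": -0.001,"dz": 0,"twist": 0}]'

```text
t: 12.72
eef_pos: [0.5392, 0.1162, 0.0071]
ee_rot: [1.925, 1.569, -2.954]
force: [-6.8, 2.7, 4.6]
width: 0.0496
```

```bash
python3 - <<'E'
from h import *
s=arm.get_state();print(s['eef_pos'],s['width'],s['force'],s['moment'])
f=arm.grab_frame('scene');crop(f,230,180,350,250,6,'pics/s12.png')
E
```

```text
[0.53917077 0.11620935 0.00705819] 0.049620348177965824 [-6.81715732  2.6884608   4.60295962] [1.10428945 2.51357071 0.21093692]
```

View pics/s12.png

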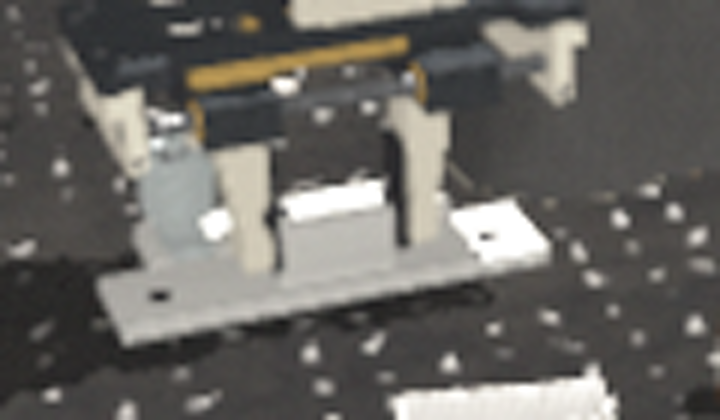

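jog_arm --motion '[{"dx": 0,"dy": -0.001,"dz": 0,"twist": 0},{"dx": 0,"dy": -0.0015,"dz": 0,"twist": 0},{"dx": 0,"dy": -0.0015,"dz": 0,"twist": 0}]' --newtons 10

```text
t: 13.02
eef_pos: [0.5395, 0.1161, 0.007]
ee_rot: [1.806, 1.567, -3.073]
force: [-12.4, 7.1, 7.9]
width: 0.0501
```

```bash
python3 - <<'E'
from h import *
s=arm.get_state();print(s['eef_pos'],s['width'],s['force'],s['moment']);rel([0,0,0],80.5)
E
```

```text
[0.53945201 0.11607823 0.00700628] 0.05009755640866168 [-12.3602805    7.11205099   7.90981469] [2.39170568 4.60786315 0.08882301]
d [ 0.0089  0.5126 -0.2042] jaw yaw 80.43 q6 -2.302
twist (deg, tool x down => -e): -0.07386430292709179
```

jog_arm --motion '[{"dx": 0,"dy": 0,"dz": 0,"twist": 0},{"dx": 0,"dy": 0.001,"dz": 0,"twist": 0},{"dx": 0,"dy": 0.003,"dz": 0,"twist": 0},{"dx": 0,"dy": 0.003,"dz": 0,"twist": 0}]' --gripper 0.066

```text
t: 13.35
eef_pos: [0.5389, 0.1165, 0.0073]
ee_rot: [-1.083, 1.57, 0.321]
force: [-0.3, -0.5, -0.0]
width: 0.0655
```

```bash
python3 - <<'E'
from h import *
s=arm.get_state();print(s['eef_pos'],s['width'],s['force'],s['moment']);rel([.53,.1,.007],80.5)
f=arm.grab_frame('scene');crop(f,230,180,350,250,6,'pics/s13.png')
E
```

```text
[0.53894984 0.11649922 0.00725181] 0.06545385062604692 [-0.27769464 -0.53355879 -0.02634786] [-0.03160327  0.02169725  0.0735931 ]
d [ 0.0002  0.0061 -0.0178] jaw yaw 80.45 q6 -2.306
twist (deg, tool x down => -e): -0.05191640219260307
```

View pics/s13.png

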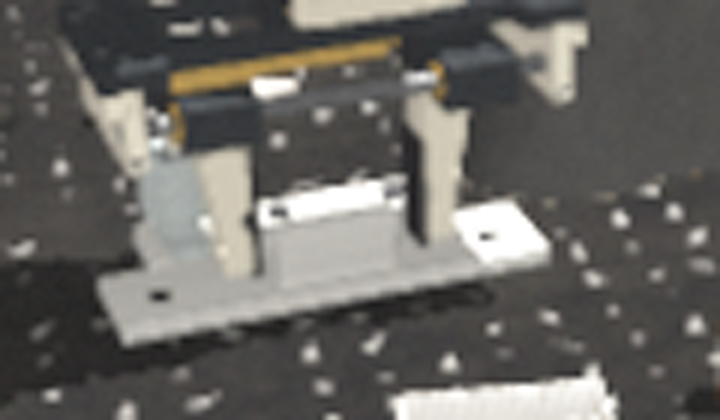

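jog_arm --motion '[{"dx": -0.02,"dy": 0,"dz": 0,"twist": 0},{"dx": -0.06,"dy": 0,"dz": 0,"twist": 0},{"dx": -0.1,"dy": 0,"dz": 0,"twist": 0},{"dx": -0.14,"dy": -0.01,"dz": 0.005,"twist": 0},{"dx": -0.18,"dy": -0.03,"dz": 0.01,"twist": 0},{"dx": -0.21,"dy": -0.05,"dz": 0.015,"twist": 0},{"dx": -0.235,"dy": -0.065,"dz": 0.02,"twist": 0},{"dx": -0.243,"dy": -0.07,"dz": 0.02,"twist": 0},{"dx": -0.243,"dy": -0.07,"dz": 0.02,"twist": 0},{"dx": -0.243,"dy": -0.07,"dz": 0.02,"twist": 0},{"dx": -0.243,"dy": -0.07,"dz": 0.02,"twist": 0}]'

```text
t: 14.32
eef_pos: [0.6099, 0.1242, 0.2483]
ee_rot: [2.025, 1.568, -2.854]
force: [0.3, -0.2, 0.3]
width: 0.066
```

```bash
python3 - <<'E'
from h import *
import pickle
s=arm.get_state();print(s['eef_pos'],s['qd'].round(3),s['q'].round(3))
m=cam('wrist');f=arm.grab_frame('wrist');cv2.imwrite('pics/w14.png',f[:,:,::-1]);pickle.dump(m,open('m14.pkl','wb'))
f=arm.grab_frame('top');crop(f,240,130,420,270,4,'pics/t14.png')
E
```

```text
[0.6098866  0.12418195 0.24833769] [ 0.004 -0.001 -0.006  0.002 -0.002  0.   ] [ 5.140e-01  2.550e-01 -5.400e-02 -1.000e-03 -1.264e+00 -2.251e+00]
```

View pics/w14.png

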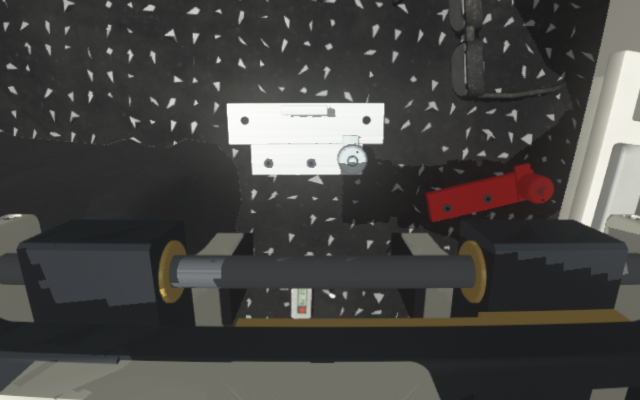

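```bash
python3 - <<'E'
from h import *
f=cv2.imread('pics/w14.png')[:,:,::-1]; crop(f,220,90,395,185,4.5,'pics/w14a.png');crop(f,325,125,385,185,10,'pics/w14b.png')
E
```

```text
(no output)
```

View pics/w14a.png

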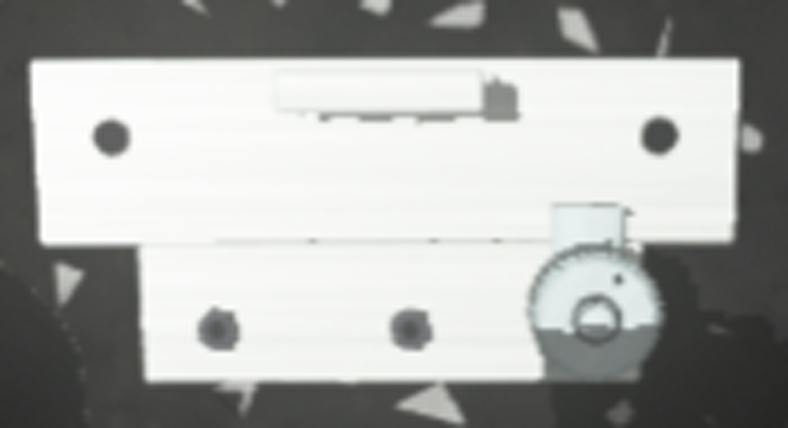

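View pics/w14b.png

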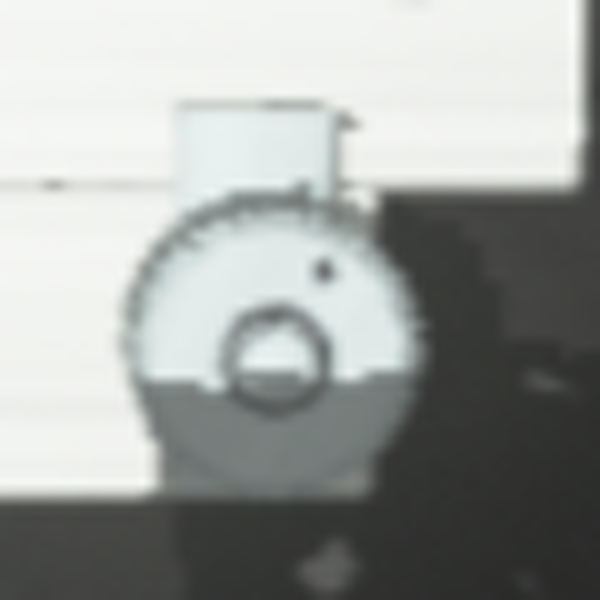

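```bash
python3 - <<'E'
from h import *
import pickle
m=pickle.load(open('m14.pkl','rb'))
a=lambda u,v,z:at_z(m,220+u/4.5,90+v/4.5,z)
b=lambda u,v,z:at_z(m,325+u/10,125+v/10,z)
H1=a(111,137,.008);H2=a(659,136,.008);d=H2-H1;d/=np.linalg.norm(d);print('yaw',np.degrees(np.arctan2(-d[0],d[1])))
y=d;x=np.array([d[1],-d[0],0])
pr=lambda n,p:print(n,p.round(4),'y',(p@y).round(4),'x',(p@x).round(4))
for n,p in[('H1',H1),('H2',H2),('bL',a(41,243,.008)),('bR',a(735,242,.008)),('fL',a(140,247,.011)),('fLb',a(146,380,.011)),('fRb',a(640,380,.011)),('fRb0',b(372,495,.011)),
 ('nutc',b(273,340,.0518)),('stud',b(276,360,.058)),('dimple',b(322,270,.0518)),('nutL',b(125,340,.0518)),('nutR',b(424,340,.0518)),('strapL',b(178,102,.0177)),('strapR',b(335,102,.0177))]:pr(n,p)
c=b(273,340,.0518);dd=b(322,270,.0518)-c;print('dimple ang',np.degrees(np.arctan2(dd@y,dd@x)),np.hypot(*dd[:2]))
c=b(276,360,.058);
E
```

```text
yaw -9.514409840423424
H1 [0.5396 0.0442 0.008 ] y 0.1327 x 0.5248
H2 [0.5627 0.1823 0.008 ] y 0.2728 x 0.5248
bL [0.5628 0.0203 0.008 ] y 0.1131 x 0.5517
bR [0.5926 0.1981 0.008 ] y 0.2933 x 0.5517
fL [0.568  0.0462 0.011 ] y 0.1395 x 0.5526
fLb [0.6023 0.0404 0.011 ] y 0.1394 x 0.5874
fRb [0.6239 0.1684 0.011 ] y 0.2693 x 0.5875
fRb0 [0.624  0.1684 0.011 ] y 0.2692 x 0.5875
nutc [0.5979 0.157  0.0518] y 0.2537 x 0.5637
stud [0.5991 0.1566 0.058 ] y 0.2535 x 0.565
dimple [0.5914 0.1631 0.0518] y 0.2587 x 0.5563
nutL [0.5953 0.1416 0.0518] y 0.2381 x 0.5637
nutR [0.6005 0.1727 0.0518] y 0.2696 x 0.5637
strapL [0.5743 0.1525 0.0177] y 0.2453 x 0.5412
strapR [0.5773 0.17   0.0177] y 0.2631 x 0.5412
dimple ang 145.85275179389234 0.008897367466306524
```

```bash
python3 - <<'E'
from h import *
rel([.599,.1568,.12],80.5)
E
```

```text
d [0.1286 0.0159 0.0304] jaw yaw 80.46 q6 -2.251
twist (deg, tool x down => -e): -0.04183834103170625
```

jog_arm --motion '[{"dx": 0.0,"dy": 0.004,"dz": 0.008,"twist": -7},{"dx": 0.0,"dy": 0.008,"dz": 0.015,"twist": -14},{"dx": 0.0,"dy": 0.012,"dz": 0.022,"twist": -21},{"dx": 0.0,"dy": 0.016,"dz": 0.03,"twist": -28},{"dx": 0.0,"dy": 0.016,"dz": 0.03,"twist": -35},{"dx": 0.0,"dy": 0.016,"dz": 0.03,"twist": -42},{"dx": 0.0,"dy": 0.016,"dz": 0.03,"twist": -49},{"dx": 0.0,"dy": 0.016,"dz": 0.03,"twist": -56},{"dx": 0.0,"dy": 0.016,"dz": 0.03,"twist": -63},{"dx": 0.0,"dy": 0.016,"dz": 0.03,"twist": -70},{"dx": 0.0,"dy": 0.016,"dz": 0.03,"twist": -77},{"dx": 0.0,"dy": 0.016,"dz": 0.03,"twist": -84},{"dx": 0.0,"dy": 0.016,"dz": 0.03,"twist": -91},{"dx": 0.0,"dy": 0.016,"dz": 0.03,"twist": -98},{"dx": 0.0,"dy": 0.016,"dz": 0.03,"twist": -105},{"dx": 0.0,"dy": 0.016,"dz": 0.03,"twist": -112},{"dx": 0.0,"dy": 0.016,"dz": 0.03,"twist": -119},{"dx": 0.0,"dy": 0.016,"dz": 0.03,"twist": -126},{"dx": 0.0,"dy": 0.016,"dz": 0.03,"twist": -130},{"dx": 0.0,"dy": 0.016,"dz": 0.03,"twist": -130}]' --gripper 0.07

```text
t: 16.08
eef_pos: [0.5996, 0.1567, 0.2492]
ee_rot: [-0.049, 1.569, -2.655]
force: [0.2, -0.4, -0.9]
width: 0.0702
```

```bash
python3 - <<'E'
from h import *
rel([.599,.1568,.12],80.5)
E
```

```text
d [ 0.1292 -0.0004  0.0003] jaw yaw -149.35 q6 -0.035
twist (deg, tool x down => -e): -49.85139660538124
```

jog_arm --motion '[{"dx": 0.0,"dy": 0,"dz": 0,"twist": -7},{"dx": 0.01,"dy": 0,"dz": 0,"twist": -14},{"dx": 0.03,"dy": 0,"dz": 0,"twist": -21},{"dx": 0.05,"dy": 0,"dz": 0,"twist": -28},{"dx": 0.07,"dy": 0,"dz": 0,"twist": -35},{"dx": 0.09,"dy": 0,"dz": 0,"twist": -42},{"dx": 0.11,"dy": 0,"dz": 0,"twist": -49},{"dx": 0.125,"dy": 0,"dz": 0,"twist": -50},{"dx": 0.129,"dy": 0,"dz": 0,"twist": -50},{"dx": 0.129,"dy": 0,"dz": 0,"twist": -50},{"dx": 0.129,"dy": 0,"dz": 0,"twist": -50}]'

```text
t: 17.0
eef_pos: [0.6005, 0.1569, 0.1216]
ee_rot: [0.845, 1.57, -0.895]
force: [0.1, -0.1, 1.5]
width: 0.0701
```

```bash
python3 - <<'E'
from h import *
rel([.599,.1568,.02],80.5)
f=arm.grab_frame('wrist');cv2.imwrite('pics/w15.png',f[:,:,::-1])
f=arm.grab_frame('scene');crop(f,200,120,350,250,4,'pics/s15.png')
E
```

```text
d [ 0.1016 -0.0015  0.0003] jaw yaw -99.67 q6 0.832
twist (deg, tool x down => -e): -0.16726337718114337
```

View pics/w15.png

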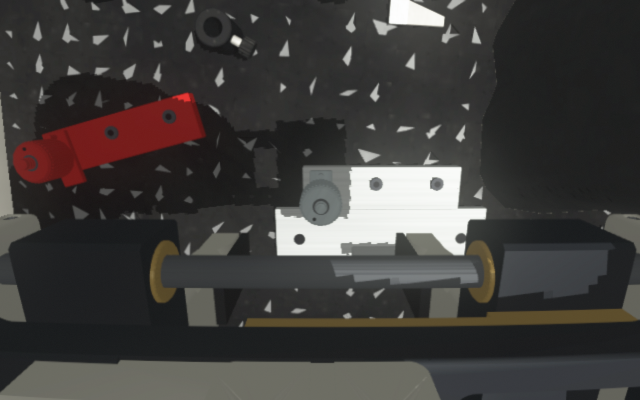

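View pics/s15.png

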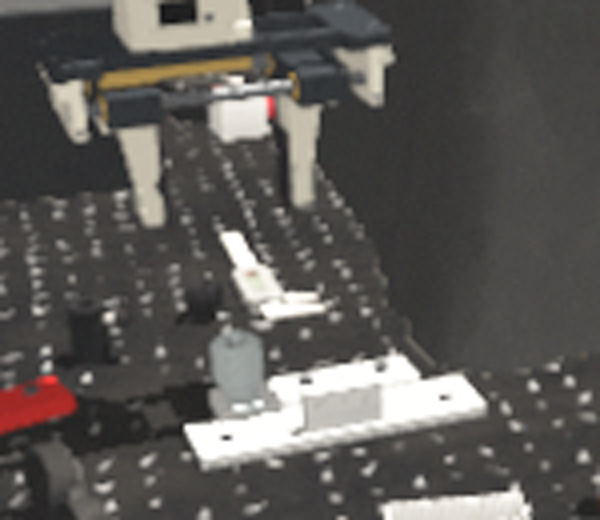

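```bash
python3 - <<'E'
from h import *
m=cam('scene')
for z in(.11,.12,.13,.14,.15):print(z,proj(m,[[.608,.201,z],[.593,.1125,z],[.6005,.1569,z]]).round(1).tolist())
m=cam('wrist')
print(proj(m,[[.599,.1568,.0516],[.599,.1568,.058]]))
E
```

```text
0.11 [[238.8, 185.2], [275.3, 179.7], [257.2, 182.4]]
0.12 [[238.4, 181.2], [275.1, 175.8], [256.9, 178.5]]
0.13 [[238.0, 177.3], [274.8, 171.9], [256.6, 174.6]]
0.14 [[237.6, 173.3], [274.6, 168.1], [256.3, 170.6]]
0.15 [[237.2, 169.3], [274.3, 164.1], [256.0, 166.7]]
[[320.99197465 207.10427659]
 [320.95766156 209.53793371]]
```

jog_arm --motion '[{"dx": 0.02,"dy": -0.0015,"dz": 0,"twist": 0},{"dx": 0.045,"dy": -0.0015,"dz": 0,"twist": 0},{"dx": 0.065,"dy": -0.0015,"dz": 0,"twist": 0},{"dx": 0.08,"dy": -0.0015,"dz": 0,"twist": 0},{"dx": 0.09,"dy": -0.0015,"dz": 0,"twist": 0},{"dx": 0.1,"dy": -0.0015,"dz": 0,"twist": 0},{"dx": 0.105,"dy": -0.0015,"dz": 0,"twist": 0},{"dx": 0.105,"dy": -0.0015,"dz": 0,"twist": 0},{"dx": 0.105,"dy": -0.0015,"dz": 0,"twist": 0}]'

```text
t: 17.85
eef_pos: [0.5993, 0.1573, 0.0167]
ee_rot: [2.052, 1.57, 0.315]
force: [0.1, 0.2, 0.5]
width: 0.0697
```

```bash
python3 - <<'E'
from h import *
rel([.599,.1568,.016],80.5)
s=arm.get_state();print(s['force'],s['moment'])
f=arm.grab_frame('wrist');crop(f,180,180,450,330,2.9,'pics/w16.png')
f=arm.grab_frame('scene');crop(f,200,120,350,250,4,'pics/s16.png')
E
```

```text
d [ 0.0007 -0.0002  0.0005] jaw yaw -99.55 q6 0.833
twist (deg, tool x down => -e): -0.047100537974642975
[0.09534931 0.23393262 0.50553184] [-0.08636663  0.13492897 -0.01056802]
```

View pics/w16.png

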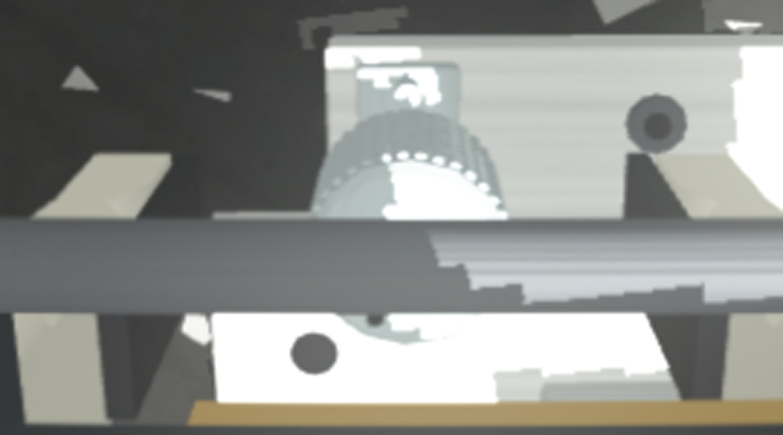

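View pics/s16.png

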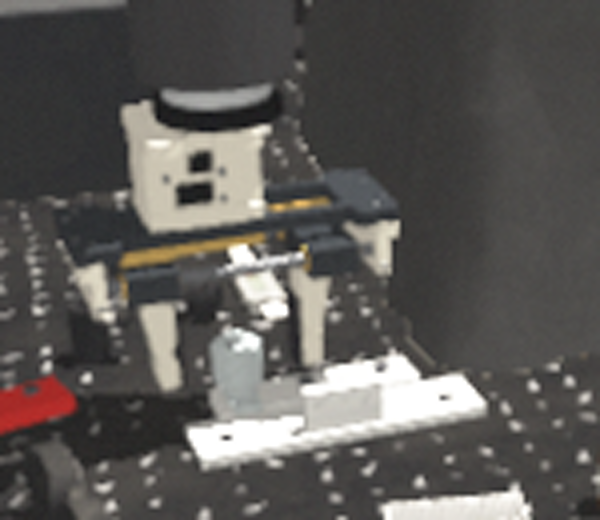

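jog_arm --motion '[{"dx": 0,"dy": 0,"dz": 0,"twist": 0},{"dx": 0,"dy": 0,"dz": 0,"twist": 0},{"dx": 0,"dy": 0,"dz": 0,"twist": 0},{"dx": 0,"dy": 0,"dz": 0,"twist": 0},{"dx": 0,"dy": 0,"dz": 0,"twist": 0},{"dx": 0,"dy": 0,"dz": 0,"twist": 0},{"dx": 0,"dy": 0,"dz": 0,"twist": 0},{"dx": 0,"dy": 0,"dz": 0,"twist": 0},{"dx": 0,"dy": 0,"dz": 0,"twist": 0}]' --gripper 0.02 --newtons 40

```text
t: 18.7
eef_pos: [0.5991, 0.1578, 0.0163]
ee_rot: [2.624, 1.57, 0.887]
force: [-1.4, 4.2, 0.8]
width: 0.0288
```

```bash
python3 - <<'E'
from h import *
rel([.599,.1568,.016],80.5)
s=arm.get_state();print(s['eef_pos'],s['width'],s['force'],s['moment'])
E
```

```text
d [0.0003 0.0001 0.001 ] jaw yaw -99.52 q6 0.833
twist (deg, tool x down => -e): -0.02479669972700549
[0.59912204 0.1578363  0.01625162] 0.028772455566020056 [-1.39267861  4.16977181  0.77093517] [1.51005397 0.49859256 0.04363421]
```

jog_arm --motion '[{"dx": 0,"dy": 0,"dz": -0.0008,"twist": 3},{"dx": 0.0001,"dy": 0,"dz": -0.0008,"twist": 8},{"dx": 0.0001,"dy": 0,"dz": -0.0008,"twist": 13},{"dx": 0.0002,"dy": 0,"dz": -0.0008,"twist": 18},{"dx": 0.0003,"dy": 0,"dz": -0.0008,"twist": 24},{"dx": 0.0003,"dy": 0,"dz": -0.0008,"twist": 30},{"dx": 0.0004,"dy": 0,"dz": -0.0008,"twist": 30},{"dx": 0.0004,"dy": 0,"dz": -0.0008,"twist": 30}]'

```text
t: 19.37
eef_pos: [0.5993, 0.1584, 0.0159]
ee_rot: [2.98, 1.57, 0.722]
force: [-0.5, 4.2, 1.8]
width: 0.0289
```

```bash
python3 - <<'E'
from h import *
rel([.599,.1568,.016],80.5)
s=arm.get_state();print(s['eef_pos'],s['width'],s['force'],s['moment'])
f=arm.grab_frame('wrist');crop(f,180,180,450,330,2.9,'pics/w17.png')
E
```

```text
d [-0.0001  0.0007  0.0014] jaw yaw -129.36 q6 0.311
twist (deg, tool x down => -e): -29.85875210512114
[0.59934958 0.15837449 0.01590961] 0.028925322990428094 [-0.47849699  4.16742249  1.84195848] [ 1.70201129  0.36893348 -0.0483473 ]
```

View pics/w17.png

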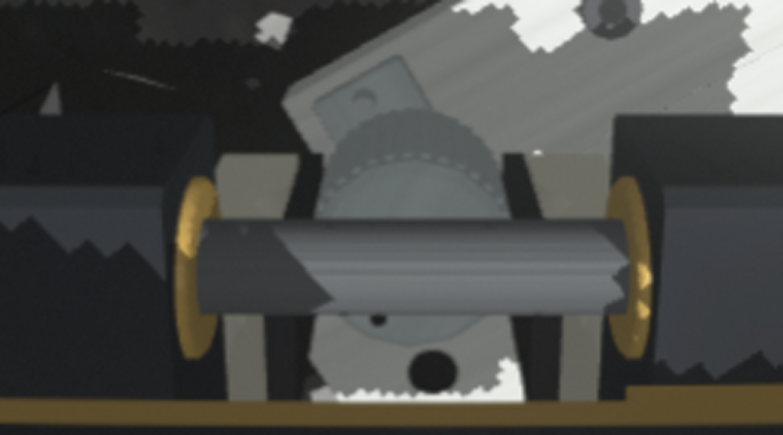

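jog_arm --motion '[{"dx": 0.0,"dy": -0.0005,"dz": -0.0006,"twist": 4},{"dx": 0.0001,"dy": -0.0005,"dz": -0.0006,"twist": 10},{"dx": 0.0002,"dy": -0.0005,"dz": -0.0006,"twist": 16},{"dx": 0.0002,"dy": -0.0005,"dz": -0.0006,"twist": 22},{"dx": 0.0003,"dy": -0.0005,"dz": -0.0006,"twist": 28},{"dx": 0.0004,"dy": -0.0005,"dz": -0.0006,"twist": 34},{"dx": 0.0004,"dy": -0.0005,"dz": -0.0006,"twist": 40},{"dx": 0.0005,"dy": -0.0005,"dz": -0.0006,"twist": 46},{"dx": 0.0006,"dy": -0.0005,"dz": -0.0006,"twist": 52},{"dx": 0.0006,"dy": -0.0005,"dz": -0.0006,"twist": 58},{"dx": 0.0007,"dy": -0.0005,"dz": -0.0006,"twist": 64},{"dx": 0.0008,"dy": -0.0005,"dz": -0.0006,"twist": 70},{"dx": 0.0008,"dy": -0.0005,"dz": -0.0006,"twist": 76},{"dx": 0.0009,"dy": -0.0005,"dz": -0.0006,"twist": 82},{"dx": 0.001,"dy": -0.0005,"dz": -0.0006,"twist": 90},{"dx": 0.001,"dy": -0.0005,"dz": -0.0006,"twist": 90},{"dx": 0.001,"dy": -0.0005,"dz": -0.0006,"twist": 90}]'

```text
t: 20.83
eef_pos: [0.6009, 0.1588, 0.015]
ee_rot: [-2.231, 1.568, 0.222]
force: [5.8, 1.4, -3.2]
width: 0.0289
```

```bash
python3 - <<'E'
from h import *
rel([.599,.1568,.016],80.5)
s=arm.get_state();print(s['eef_pos'],s['width'],s['force'],s['moment'],s['joint_efforts'])
f=arm.grab_frame('wrist');crop(f,180,180,450,330,2.9,'pics/w18.png')
E
```

```text
d [-0.001   0.0028  0.0001] jaw yaw 140.56 q6 -1.262
twist (deg, tool x down => -e): 60.06287182117035
[0.60087552 0.15884763 0.01501433] 0.028884773857885432 [ 5.81000444  1.43216458 -3.20994636] [ 0.58444613 -2.12459059 -0.02439254] [  0.20777215 -59.17055726  18.70720983   4.35372412  -2.17774607
  -0.60469536]
```

View pics/w18.png

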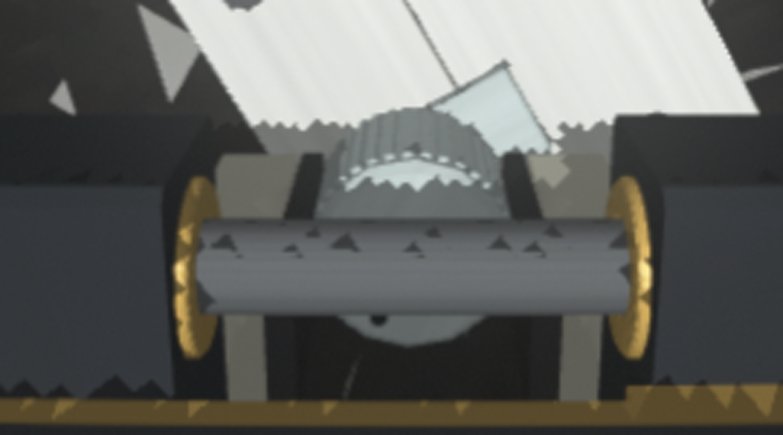

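jog_arm --motion '[{"dx": 0.0002,"dy": -0.0006,"dz": -0.0008,"twist": 3},{"dx": 0.0003,"dy": -0.0006,"dz": -0.0008,"twist": 6},{"dx": 0.0004,"dy": -0.0006,"dz": -0.0008,"twist": 10},{"dx": 0.0004,"dy": -0.0006,"dz": -0.0008,"twist": 14},{"dx": 0.0005,"dy": -0.0006,"dz": -0.0008,"twist": 14},{"dx": 0.0005,"dy": -0.0006,"dz": -0.0008,"twist": 14}]'

```text
t: 21.38
eef_pos: [0.6012, 0.1587, 0.0147]
ee_rot: [-1.982, 1.569, 0.229]
force: [3.9, 1.6, 1.2]
width: 0.0293
```

```bash
cat >> h.py <<'E'
def rep():
    s,Rt=st();print('yaw',np.degrees(np.arctan2(Rt[1,2],Rt[0,2])).round(2),'pos',s['eef_pos'].round(4),'w',s['width'].round(4),'F',s['force'].round(1),'M',s['moment'].round(3),'e6',s['joint_efforts'][5].round(3),'q6',s['q'][5].round(4))
E
python3 -c "from h import *;rep()"
```

```text
Traceback (most recent call last):
  File "h.py", line 30, in rep
    s,Rt=st();print('yaw',np.degrees(np.arctan2(Rt[1,2],Rt[0,2])).round(2),'pos',s['eef_pos'].round(4),'w',s['width'].round(4),'F',s['force'].round(1),'M',s['moment'].round(3),'e6',s['joint_efforts'][5].round(3),'q6',s['q'][5].round(4))
                                                                                                           ^^^^^^^^^^^^^^^^
AttributeError: 'float' object has no attribute 'round'
```

```bash
sed -i "s/s\['width'\].round(4)/round(s['width'],4)/" h.py
python3 -c "from h import *;rep()"
```

```text
yaw 126.69 pos [0.6012 0.1587 0.0147] w 0.0293 F [3.9 1.6 1.2] M [ 0.435 -1.488 -0.09 ] e6 -0.284 q6 -1.5033
```

jog_arm --motion '[{"dx": 0.0,"dy": 0,"dz": 0,"twist": 2},{"dx": 0.0,"dy": 0,"dz": 0,"twist": 4},{"dx": 0.0,"dy": 0,"dz": 0,"twist": 5},{"dx": 0.0,"dy": 0,"dz": 0,"twist": 5}]'

```text
t: 21.72
eef_pos: [0.6012, 0.1586, 0.0147]
ee_rot: [-1.953, 1.569, 0.17]
force: [4.6, -0.0, 0.3]
width: 0.0287
```

```bash
python3 -c "from h import *;rep()"
```

```text
yaw 121.61 pos [0.6012 0.1586 0.0147] w 0.0287 F [ 4.6 -0.   0.3] M [ 0.267 -1.918  0.026] e6 -0.405 q6 -1.592
```

jog_arm --motion '[{"dx": 0.0,"dy": 0,"dz": 0,"twist": 2},{"dx": 0.0,"dy": 0,"dz": 0,"twist": 4},{"dx": 0.0,"dy": 0,"dz": 0,"twist": 4},{"dx": 0.0,"dy": 0,"dz": 0,"twist": 4}]'

```text
t: 22.05
eef_pos: [0.6012, 0.1585, 0.0147]
ee_rot: [-1.906, 1.569, 0.147]
force: [5.7, 0.4, -0.0]
width: 0.0286
```

```bash
python3 -c "from h import *;rep()"
```

```text
yaw 117.66 pos [0.6012 0.1585 0.0147] w 0.0286 F [ 5.7  0.4 -0. ] M [ 0.091 -2.031  0.018] e6 -0.104 q6 -1.6609
```

jog_arm --motion '[{"dx": 0.0,"dy": 0,"dz": 0,"twist": 2},{"dx": 0.0,"dy": 0,"dz": 0,"twist": 3},{"dx": 0.0,"dy": 0,"dz": 0,"twist": 3},{"dx": 0.0,"dy": 0,"dz": 0,"twist": 3}]'

```text
t: 22.38
eef_pos: [0.6012, 0.1585, 0.0146]
ee_rot: [-1.888, 1.569, 0.113]
force: [7.0, 0.5, -0.4]
width: 0.0292
```

```bash
python3 -c "from h import *;rep()"
```

```text
yaw 114.67 pos [0.6012 0.1585 0.0146] w 0.0292 F [ 7.   0.5 -0.4] M [-0.015 -2.129  0.027] e6 -0.088 q6 -1.7131
```

jog_arm --motion '[{"dx": 0.0,"dy": -0.001,"dz": -0.0005,"twist": 2},{"dx": 0.0,"dy": -0.001,"dz": -0.0005,"twist": 3},{"dx": 0.0,"dy": -0.001,"dz": -0.0005,"twist": 3},{"dx": 0.0,"dy": -0.001,"dz": -0.0005,"twist": 3}]'

```text
t: 22.72
eef_pos: [0.6014, 0.1584, 0.0145]
ee_rot: [-1.961, 1.57, -0.014]
force: [3.8, 1.0, 3.2]
width: 0.0291
```

```bash
python3 -c "
from h import *;rep()
f=arm.grab_frame('wrist');crop(f,180,180,450,330,2.9,'pics/w19.png')"
```

```text
yaw 111.57 pos [0.6014 0.1584 0.0145] w 0.0291 F [3.8 1.  3.2] M [ 0.21  -0.938  0.054] e6 -0.103 q6 -1.7659
```

View pics/w19.png

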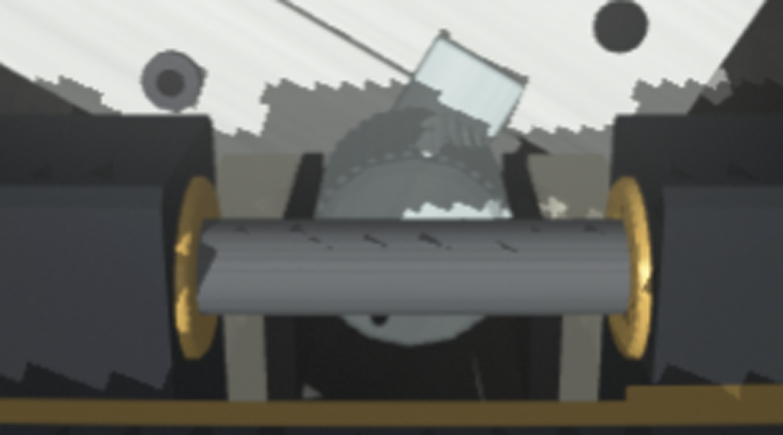

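jog_arm --motion '[{"dx": 0.0,"dy": 0,"dz": 0,"twist": 2},{"dx": 0.0,"dy": 0,"dz": 0,"twist": 3},{"dx": 0.0,"dy": 0,"dz": 0,"twist": 3},{"dx": 0.0,"dy": 0,"dz": 0,"twist": 3}]'

```text
t: 23.1
eef_pos: [0.6014, 0.1584, 0.0144]
ee_rot: [-2.025, 1.57, -0.131]
force: [3.8, -1.6, 4.5]
width: 0.0287
```

```bash
python3 -c "from h import *;rep()"
```

```text
yaw 108.52 pos [0.6014 0.1584 0.0144] w 0.0287 F [ 3.8 -1.6  4.5] M [-0.305 -1.165  0.023] e6 -0.111 q6 -1.8191
```

jog_arm --motion '[{"dx": 0.0,"dy": 0,"dz": 0,"twist": 2},{"dx": 0.0,"dy": 0,"dz": 0,"twist": 3},{"dx": 0.0,"dy": 0,"dz": 0,"twist": 3},{"dx": 0.0,"dy": 0,"dz": 0,"twist": 3}]'

```text
t: 23.43
eef_pos: [0.6014, 0.1584, 0.0144]
ee_rot: [-2.445, 1.57, -0.603]
force: [3.6, -2.1, 4.0]
width: 0.0293
```

```bash
python3 -c "
from h import *;rep()
f=arm.grab_frame('wrist');crop(f,180,180,450,330,2.9,'pics/w20.png')"
```

```text
yaw 105.56 pos [0.6014 0.1584 0.0144] w 0.0293 F [ 3.6 -2.1  4. ] M [-0.703 -1.441  0.604] e6 -0.714 q6 -1.8711
```

View pics/w20.png

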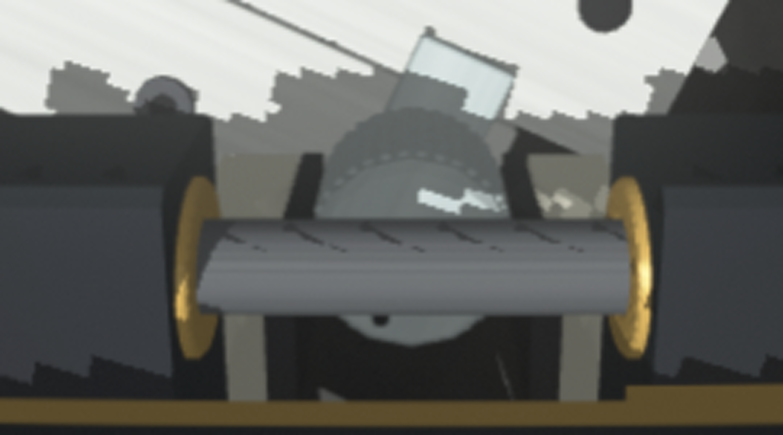

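jog_arm --motion '[{"dx": 0.0,"dy": 0,"dz": 0,"twist": -0.5},{"dx": 0.0,"dy": 0,"dz": 0,"twist": -0.5}]'

```text
t: 23.65
eef_pos: [0.6013, 0.1585, 0.0144]
ee_rot: [-2.036, 1.57, -0.185]
force: [4.1, -2.8, 5.2]
width: 0.0294
```

```bash
python3 -c "from h import *;rep()"
```

```text
yaw 106.03 pos [0.6013 0.1585 0.0144] w 0.0294 F [ 4.1 -2.8  5.2] M [-0.96  -1.622  0.516] e6 -0.36 q6 -1.8627
```

jog_arm --motion '[{"dx": 0.0,"dy": 0,"dz": 0,"twist": -0.5},{"dx": 0.0,"dy": 0,"dz": 0,"twist": -0.5}]'

```text
t: 23.82
eef_pos: [0.6013, 0.1585, 0.0144]
ee_rot: [-1.71, 1.57, 0.148]
force: [4.6, -3.1, 5.5]
width: 0.0291
```

```bash
python3 -c "from h import *;rep()"
```

```text
yaw 106.49 pos [0.6013 0.1585 0.0144] w 0.0291 F [ 4.6 -3.1  5.5] M [-0.854 -1.586  0.325] e6 -0.241 q6 -1.8544
```

jog_arm --motion '[{"dx": 0.0,"dy": 0,"dz": 0,"twist": -0.5},{"dx": 0.0,"dy": 0,"dz": 0,"twist": -0.5}]'

```text
t: 23.98
eef_pos: [0.6013, 0.1585, 0.0144]
ee_rot: [-1.615, 1.57, 0.252]
force: [4.0, -2.4, 5.0]
width: 0.0289
```

```bash
python3 -c "from h import *;rep()"
```

```text
yaw 106.98 pos [0.6013 0.1585 0.0144] w 0.0289 F [ 4.  -2.4  5. ] M [-0.87  -1.632  0.211] e6 -0.126 q6 -1.8458
```

jog_arm --motion '[{"dx": -0.0003,"dy": 0,"dz": 0,"twist": -3},{"dx": -0.0005,"dy": 0,"dz": 0,"twist": -8},{"dx": -0.0006,"dy": 0,"dz": 0,"twist": -13},{"dx": -0.0007,"dy": 0,"dz": 0,"twist": -18},{"dx": -0.0008,"dy": 0,"dz": 0,"twist": -23},{"dx": -0.0008,"dy": 0,"dz": 0,"twist": -28},{"dx": -0.0009,"dy": 0,"dz": 0,"twist": -33},{"dx": -0.001,"dy": 0,"dz": 0,"twist": -38},{"dx": -0.001,"dy": 0,"dz": 0,"twist": -43},{"dx": -0.001,"dy": 0,"dz": 0,"twist": -45},{"dx": -0.001,"dy": 0,"dz": 0,"twist": -45}]'

```text
t: 24.9
eef_pos: [0.6007, 0.159, 0.0149]
ee_rot: [-0.348, 1.57, 2.305]
force: [2.3, 2.0, 3.3]
width: 0.029
```

```bash
python3 -c "
from h import *;rep()
s,Rt=st();print(Rt.T@s['force'])"
```

```text
yaw 152.0 pos [0.6007 0.159  0.0149] w 0.029 F [2.3 2.  3.3] M [ 0.652 -0.668  0.043] e6 0.839 q6 -1.0597
[-3.27075199 -2.83344214 -1.08731238]
```

jog_arm --motion '[{"dx": -0.0003,"dy": -0.0003,"dz": 0,"twist": -3},{"dx": -0.0004,"dy": -0.0003,"dz": 0,"twist": -8},{"dx": -0.0005,"dy": -0.0003,"dz": 0,"twist": -13},{"dx": -0.0005,"dy": -0.0003,"dz": 0,"twist": -18},{"dx": -0.0006,"dy": -0.0003,"dz": 0,"twist": -23},{"dx": -0.0007,"dy": -0.0003,"dz": 0,"twist": -28},{"dx": -0.0007,"dy": -0.0003,"dz": 0,"twist": -33},{"dx": -0.0008,"dy": -0.0003,"dz": 0,"twist": -38},{"dx": -0.0009,"dy": -0.0003,"dz": 0,"twist": -43},{"dx": -0.0009,"dy": -0.0003,"dz": 0,"twist": -45},{"dx": -0.0009,"dy": -0.0003,"dz": 0,"twist": -46},{"dx": -0.0009,"dy": -0.0003,"dz": 0,"twist": -46},{"dx": -0.0009,"dy": -0.0003,"dz": 0,"twist": -46}]'

```text
t: 25.98
eef_pos: [0.5999, 0.1589, 0.0155]
ee_rot: [-0.211, 1.569, -3.041]
force: [-4.2, 5.2, 2.1]
width: 0.0291
```

```bash
python3 -c "
from h import *;rep()
s,Rt=st();print(Rt.T@s['force'])
f=arm.grab_frame('wrist');cv2.imwrite('pics/w21f.png',f[:,:,::-1]);crop(f,180,180,450,330,2.9,'pics/w21.png')
f=arm.grab_frame('scene');crop(f,180,120,380,250,4,'pics/s21.png')
f=arm.grab_frame('top');crop(f,150,80,420,290,2.9,'pics/t21.png')"
```

```text
yaw -162.19 pos [0.5999 0.1589 0.0155] w 0.0291 F [-4.2  5.2  2.1] M [ 1.481  1.504 -0.037] e6 0.11 q6 -0.2604
[-2.05867829 -6.27615378  2.38096768]
```

View pics/w21f.png

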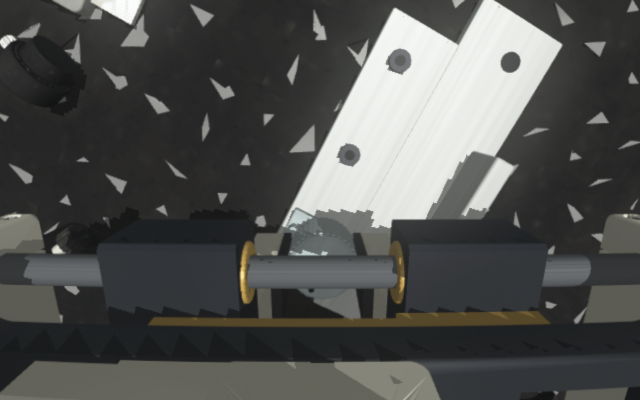

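View pics/w21.png

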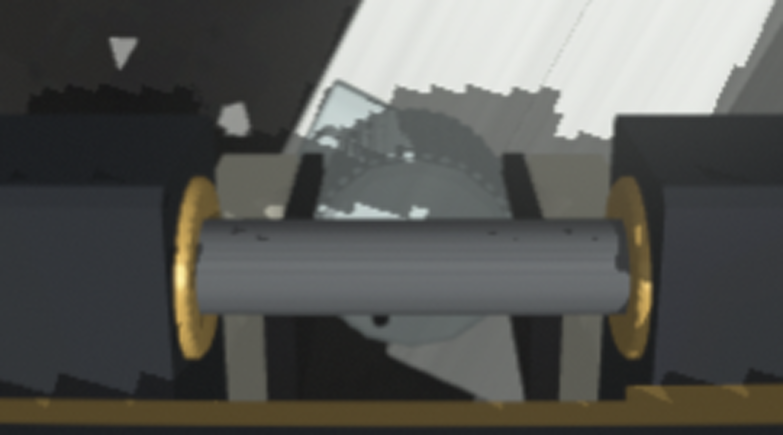

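View pics/s21.png

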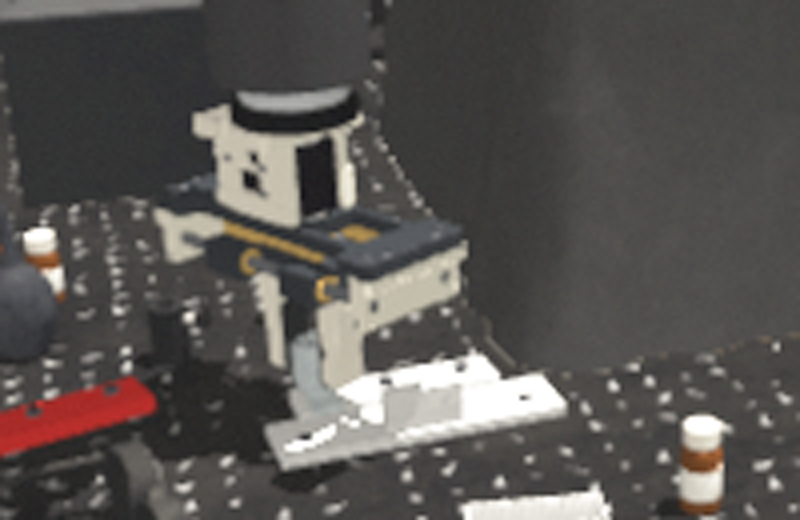

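View pics/t21.png

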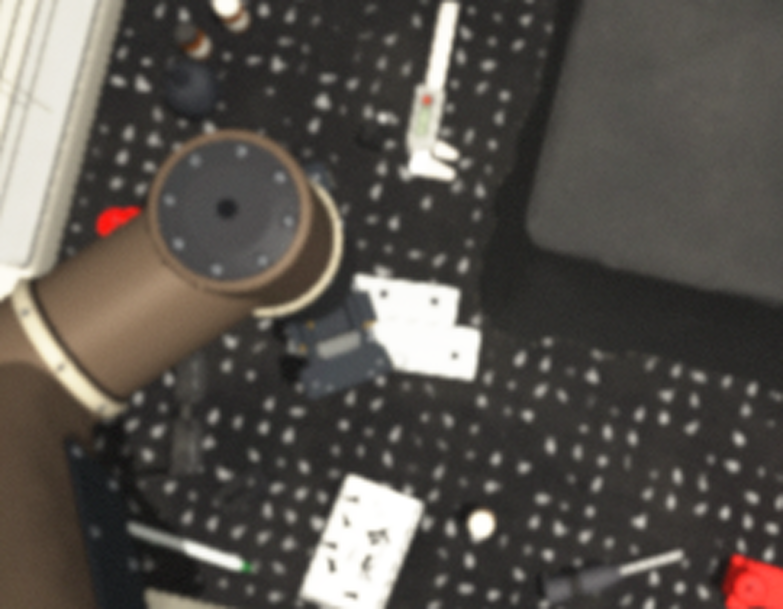

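```bash
python3 - <<'E'
from h import *
m=cam('wrist')
x=np.array([.9862,-.1653,0]);y=np.array([.1653,.9862,0])
D=at_z(m,180+380/2.9,180+319/2.9,.051)
# nut disc: left/right/bottom of top face ~ cols 318..508 ; bottom row 346
B=at_z(m,180+413/2.9,180+346/2.9,.051)
s,Rt=st();c=B+Rt@np.array([0,.015,0]);print(D,B,c)
for c in(c,np.array([.599,.1568,.051])):
    d=D-c;print(np.degrees(np.arctan2(d@y,d@x)),np.hypot(*d[:2]))
# seam check
u=lambda a,b,z:at_z(m,a,b,z)
P=u(458,43,.008);Q=u(376,188,.008)
print('seam x',P@x,Q@x)
E
```

```text
[0.60071894 0.16735258 0.051     ] [0.59468227 0.17012981 0.051     ] [0.59927697 0.15585085 0.05099332]
92.36919299069442 0.011591765268742185
90.26325384850466 0.010691665576495089
seam x 0.5515324217780926 0.5517003848125116
```

```bash
python3 -c "
from h import *;rep()
print(arm.job_done())"
```

```text
yaw -162.16 pos [0.5999 0.1589 0.0155] w 0.0293 F [-3.8  4.1  2.2] M [ 1.561  1.631 -0.009] e6 0.022 q6 -0.2601
the job is handed in; nothing more can be done
None
```

I laid the straightedge against the fence under the strap, screwed the nut down to its hard stop, backed it off a quarter turn and handed the job in still holding the nut. The clock read about 26 s of the 66 s allowed.

**Last checks**
- **Flush:** the seam is straight and parallel to the block face. Its own-x readings at the two ends differ by about 0.2 mm. I pushed the straightedge in with about 14 N before letting go.
- **Centring:** the straightedge sits about 1 mm off centre towards the block's −y end. The separate readings ranged from 0.5 to 1.6 mm. I did not correct it.
- **Nut stop:** the clockwise turn took about 153° from the starting angle. At the stop the torque jumped to about 0.6 N m.
- **Nut back-off:** the fingers then turned back 90.1° from the contact angle. The dimple reads 90 to 92° in the block's frame and did not shift between the fingers.
- **Bystanders:** the last pictures show nothing on the bench visibly moved. I did not measure the bystanders one by one.

**What disagreed or went wrong**
- **Fingertip position:** the fingertips turned out to be about 10 mm behind the stated TCP, not 11 mm ahead. My first close on the rib therefore missed above it, without contact. I went lower and gripped it on the second try.
- **Tilt while carried:** the straightedge hung slightly tilted in the grip. I put it down, opened the fingers so it lay flat, and gripped it again before sliding it in.
- **Nut angle at start:** the dimple suggested about 147° to the stop, while the turn to the stop was about 153°. I went by the torque.
- **Residual load:** the wrist force was about 6 N at hand-in, while I was holding the nut.

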